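# Store the marker cap down in the shuttered holder

### The arm

A 6-joint arm with a two-finger parallel gripper is mounted at the origin on the work surface. World frame = base frame: x ahead of the robot, y to its left, z up, the work surface at z = 0. Lengths are in mm, angles in rad, forces in N, time in s.
With the tool pointing down it reaches from about 275 to 750 mm from the base axis. Payload 10.2 kg.
Tool frame: the origin (TCP) lies midway between the tips of the shut fingers; the grasp point (between the pads) lies 19 mm behind it; x points along the fingers, y is the direction in which the jaws open and shut, and the axes are right-handed (so a half turn about x gives the same grasp; the last joint's range is limited). The gripper opens to 85 mm and grips with 20 to 120 N. Pads are 22 mm wide; open, the fingers measure 114 mm over their backs; the gripper's body (76 mm by 85 mm) begins 54 mm behind the grasp point. The pads swing forward as they close: fully open they stand 13 mm farther back than shut.
Start: joints at [-0.223, 0.313, 1.498, -0, 1.331, -0.223], TCP at [525.006, -0.013, 231.294] pointing down, gripper open.
Joint ranges: [-2.94, 2.94], [-0.97, 2.17], [0.19, 2.56], [-1.23, 4.37], [0.02, 3.11], [-2.88, 2.88]. Speed limits (rad/s): [2.39, 2.39, 3.01, 3.14, 3.14, 3.14].

### API

Orientations are given as a unit quaternion [w, x, y, z].
In Python, from rig import ctrl gives the robot as it stands.
- The arm moves only by the tool arm_command, never from a script. Its argument "plan" is a list of rows, each a list of 5 numbers: the shift along the tool's x, y, z in m, then the turn about the tool's x in rad, then the opening, from 0 (shut) to 1 (fully open). A call has 1 to 12 rows; each row shifts and turns the commanded pose from where the row before left it, along the tool's axes as they then stand; what a row does not reach is not made up. A row lasts 1/8 s, in which the tool goes at most 62.5 mm and 10.7 degrees, less where a joint would pass 70% of its speed; a pose out of reach is approached as far as the arm can. A call with a gripper value outside its range is refused whole. The fingers move at their own pace and stop on an object; "squeeze" is the grip in N (left out, the last holds). Time passes only in rows, so rows that do not move let the fingers close. It gives the time, the measured TCP pose, the force and the opening at its end, in the units of the state.
- ctrl.sense(): the state, without advancing time (a new reading comes with each control period).
- ctrl.capture(name): name is "scene" or "side" or "wrist"; returns a dict with "color" (480x640x3 uint8, red, green, blue), "fx", "fy", "cx", "cy" (pixels), "xyz" and "orientation" of the camera in the world; the wrist camera has in their place "hand_eye" (4x4, takes a point from camera to tool coordinates, whose origin is the TCP and whose axes are the tool frame's). Camera axes: x right, y up, looking along -z (the intrinsics and any distortion apply to the point x, -y, -z); pixel columns grow to the right and rows downward; lengths in mm; the calibration is good to about 2 mm. The wrist camera is an equidistant fisheye: a pixel r from the principal point sees the ray r / f radians off the axis. A picture is of the moment at which its call begins: read the wrist's pose just before it. There is no depth.
- ctrl.finish_job(): hands the job in, once; it reports no verdict.
Trained networks look in the newest picture that a camera, given by its name, has taken for a name from the list of things; names that differ only in an ending like _2 or _b are one class to them, and where a whole thing is asked for, a point or a joint stands for the part that bears it (a point fixed in the world has none). Each returns a list of dicts, best first, with "score" (0 to 1); they miss things now and then, are a little off and sometimes report something else, mostly with a low value. They report only what shows in the picture. A call takes as long as a camera call.
- ctrl.spot_in(camera, query): "uv" ([column, row] in pixels, amid what is visible of it).
- ctrl.regions_of(camera, query): "mask" (480x640 bool, what is visible of it) and "uv" ([column, row] in pixels, amid what is visible of it).
- ctrl.place_of(camera, query): "uv" ([column, row] in pixels: a listed point, or the origin of a listed thing).
The state is a dict: "time_s": time; "joints": joint angles; "dq": joint speeds; "tau": joint torques, N m; "eef_pos": TCP position; "ee_rot": TCP orientation; "force": force on the tool from outside, world axes, zero at the start; "wrist_torque": the same for the moment, N m; "grip_width": opening from 0.0 (shut) to 1.0 (fully open).
Only numpy, scipy, OpenCV 4.12 (cv2) and the standard library are available. Lean on these libraries where they do the work, as an engineer would, in place of code of your own. Each camera call takes 0.05 s, during which the arm holds its last target.

### The job

The big marker on the packing bench was left in the wooden pen block with its cap up, so its ink runs away from the tip. Slide the dust shutter of the grey marker holder fully open and leave it so, turn the marker over (which takes laying it down and a second grasp) and stand it cap down in the holder's well. Lower it gently to the bottom instead of dropping it in, and leave the mug, the tape roll and the small carton where they are.

Things in the scene. Friction and masses are not known exactly. Their poses are not given: they have to be found in the camera images.
- marker_centre (a point): jumbo marker (50-100 g), middle of its 165 mm length, on its axis; z axis runs from flat tail to cap: up at the start, must point down at the end. Octagonal barrel 28 mm across flats (30 across corners), 115 mm long. Lying on the bench it rests on a barrel flat, axis 14 mm high, and does not roll by itself. At first it stands loosely, tail down, in the pen block, its top 173 mm above the bench
- marker_cap (a point): centre of the cap's end face, 82.5 mm from the middle of the marker; same axes. The black cap is round, 25 mm in diameter and 50 mm long, its last 8 mm tapering to 18 mm
- marker_tail (a point): centre of the marker's flat tail face, 82.5 mm from the middle, at the other end; same axes
- penblock_mouth (a point): centre of the mouth of the round hole in the fixed plywood pen block (70 mm in x, 90 mm in y, 58 mm high), at its top face; hole 36 mm in diameter, 50 mm deep, its floor 8 mm above the bench; z up
- well_mouth (a point): centre of the mouth of the round well in the fixed grey marker holder, at its top face, 70 mm above the bench; well 36 mm in diameter, 62 mm deep. The holder is 160 mm long in x and 80 mm wide in y of this frame; the well lies 42 mm from the holder's middle towards +x, and the shutter opens towards -x of this frame; z up
- well_floor (a point): centre of the well's floor, 8 mm above the bench; same axes as well_mouth
- shutter_grip (a point): middle of the black grip rib on the shutter: 14 mm thick along the track (x of this frame = the holder's x; push to -x to open), 40 mm across it (y), from 74.5 to 98.5 mm above the bench. It stands on the middle of the shutter, a 56 x 56 mm aluminium plate, 4 mm thick, its top 74.5 mm above the bench
- shutter (a joint): travel of the shutter along the holder's -x, in m: 0 closed (over the well), 0.065 fully open against its stop; the well's mouth is clear from 0.046. It slides with about 1.5 N of friction and stays where it is left
- mug: bystander: white mug, 76 mm in diameter and 92 mm high, with a handle; origin at the centre of its underside
- tape: bystander: roll of tape lying flat, 100 mm in diameter, 48 mm high; origin at the centre of its underside
- carton: bystander: small closed carton 110 x 170 x 50 mm; origin at the centre of its underside

How it is judged:
By the outcome, as a careful person would: the job done as asked, in the order asked, and still so for the second after the job is handed in, with the robot touching nothing.
It also fails if it takes over 72 s, if anything falls off the work surface, if the arm or the gripper's body presses on something with over 40 N, if the wrist force passes 120 N, or if a joint passes its speed limit or range.

## Working session

There is one attempt and no reset: what is moved stays moved. The work goes in short steps, Python scripts to look and compute and a tool call to move; the robot and the scene stay as the last step left them, time stands still between calls to the robot, and variables do not carry over. Pictures are saved under pics/ and viewed, and the job is handed in when it is done.

Besides the shell and the picture viewer there is one more tool, called after "Emit:" by a JSON object that holds its "method" and its "body". arm_command: Moves the arm, as the interface text tells. Its arguments: {"type":"object","properties":{"plan":{"type":"array"},"squeeze":{"type":"number"}},"required":["plan"]}

```bash
ls; mkdir -p pics; python3 - <<'E'
from rig import ctrl
import cv2
print(ctrl.sense())
for n in ["scene","side","wrist"]:
    c=ctrl.capture(n)
    cv2.imwrite(f"pics/{n}0.png",c["color"][:,:,::-1])
    print(n,{k:v for k,v in c.items() if k!="color"})
    for q in ["marker_centre","marker_cap","marker_tail","penblock_mouth","well_mouth","well_floor","shutter_grip","mug","tape","carton"]:
        print(q,[(r["uv"],round(r["score"],2)) for r in ctrl.place_of(n,q)][:2])
E
```

```text
pics
{'time_s': 0.0, 'joints': array([-2.23390646e-01,  3.13430486e-01,  1.49849167e+00, -2.36905164e-05,
        1.33096371e+00, -2.23423253e-01]), 'dq': array([-0.00070067,  0.00022401, -0.00102123, -0.00045931, -0.00091193,
       -0.00130684]), 'tau': array([-5.78409599e-04, -4.12261176e+01, -2.59742296e+01, -3.58453699e-04,
        4.11797926e-03, -1.23038126e-05]), 'eef_pos': array([5.24729538e+02, 4.81646301e-02, 2.30724504e+02]), 'ee_rot': array([ 0.49962689,  0.49973981,  0.50039202, -0.50024086]), 'force': array([-0.1063211 , -0.41352111, -0.72923709]), 'wrist_torque': array([ 0.01869086, -0.02173949,  0.03333947]), 'grip_width': 1.0000264214183168}
scene {'fx': 454.14605905787914, 'fy': 454.14605905787914, 'cx': 318.4689915469499, 'cy': 228.7197964027494, 'xyz': array([1030.16185058,  634.4091516 ,  808.08757206]), 'orientation': array([0.25139163, 0.12044193, 0.39604292, 0.87489771])}
marker_centre [([467.7, 303.2], 0.7)]
marker_cap [([475.9, 267.7], 0.62)]
marker_tail [([459.9, 322.2], 0.92)]
penblock_mouth [([463.6, 310.4], 0.81)]
well_mouth [([288.9, 177.0], 0.85)]
wel
[... 679 characters left out ...]
70.7, 256.6], 0.91)]
tape [([382.6, 395.2], 0.82)]
carton [([318.7, 193.1], 0.67)]
wrist {'fx': 371.64829954431775, 'fy': 371.64829954431775, 'cx': 313.5038885723524, 'cy': 237.90386697674617, 'hand_eye': array([[ 6.37669103e-05,  2.75780400e-01, -9.61220665e-01,
        -1.42701008e+02],
       [ 9.99999961e-01,  2.44009676e-04,  1.36347458e-04,
        -2.31634945e-01],
       [ 2.72149099e-04, -9.61220636e-01, -2.75780374e-01,
        -6.97040997e+01],
       [ 0.00000000e+00,  0.00000000e+00,  0.00000000e+00,
         1.00000000e+00]])}
marker_centre []
marker_cap []
marker_tail []
penblock_mouth []
well_mouth []
well_floor []
shutter_grip []
mug [([526.6, 176.1], 0.7)]
tape []
carton []
```

View pics/scene0.png

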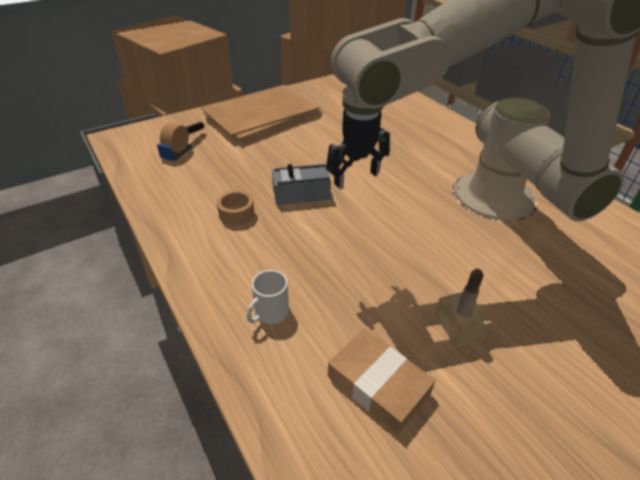

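View pics/side0.png

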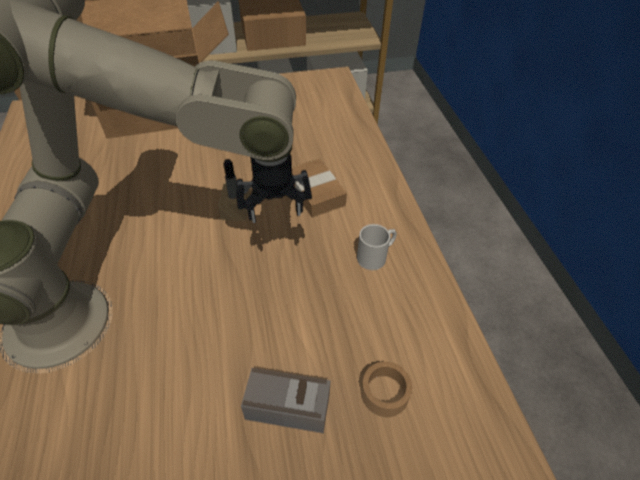

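View pics/wrist0.png

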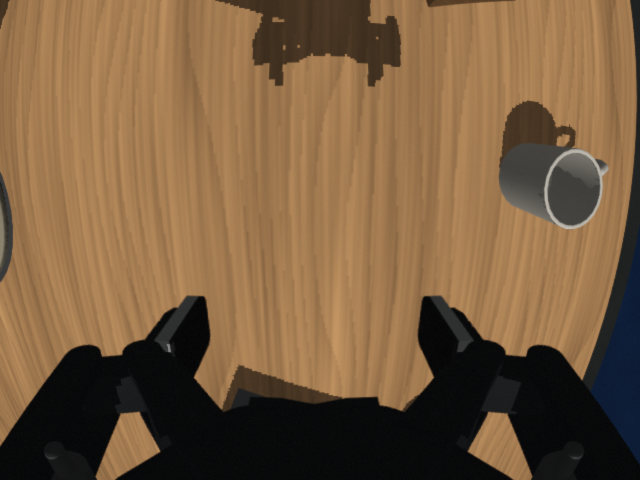

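```bash
cat > h.py <<'E'
import numpy as np, cv2
from scipy.spatial.transform import Rotation as R
from scipy.optimize import least_squares
from rig import ctrl
def q2R(q): return R.from_quat([q[1],q[2],q[3],q[0]]).as_matrix()
class Cam:
    def __init__(s,name,save=None):
        st=ctrl.sense(); c=ctrl.capture(name); s.name=name; s.st=st
        s.f=c["fx"];s.cx=c["cx"];s.cy=c["cy"];s.img=c["color"][:,:,::-1].copy();s.fish=name=="wrist"
        if s.fish:
            T=np.eye(4);T[:3,:3]=q2R(st["ee_rot"]);T[:3,3]=st["eef_pos"];s.T=T@np.array(c["hand_eye"])
        else:
            s.T=np.eye(4);s.T[:3,:3]=q2R(c["orientation"]);s.T[:3,3]=c["xyz"]
        if save: cv2.imwrite("pics/"+save,s.img)
    def proj(s,P):
        P=np.atleast_2d(P); p=(P-s.T[:3,3])@s.T[:3,:3]
        x,y,z=p[:,0],-p[:,1],-p[:,2]
        if s.fish:
            r=np.hypot(x,y);th=np.arctan2(r,z);k=s.f*th/np.maximum(r,1e-9)
            return np.c_[s.cx+k*x,s.cy+k*y]
        return np.c_[s.cx+s.f*x/z,s.cy+s.f*y/z]
    def ray(s,uv):
        u=(uv[0]-s.cx)/s.f;v=(uv[1]-s.cy)/s.f
        if s.fish:
            r=np.hypot(u,v);k=np.sin(r)/max(r,1e-9);d=np.array([k*u,-k*v,-np.cos(r)])
        else: d=np.array([u,-v,-1.])
        d=s.T[:3,:3]@d
        return s.T[:3,3],d/np.linalg.norm(d)
    def at_z(s,uv,z):
        o,d=s.ray(uv);return o+d*(z-o[2])/d[2]
def tri(obs):
    A=np.zeros((3,3));b=np.zeros(3)
    for c,uv in obs:
        o,d=c.ray(uv);M=np.eye(3)-np.outer(d,d);A+=M;b+=M@o
    X=np.linalg.solve(A,b)
    return X,[np.round(c.proj(X)[0]-uv,1) for c,uv in obs]
E
python3 - <<'E'
from h import *
S=Cam("scene");D=Cam("side")
for q in ["marker_centre","marker_cap","penblock_mouth","well_mouth","shutter_grip","mug","tape","carton"]:
    a=ctrl.place_of("scene",q);b=ctrl.place_of("side",q)
    if a and b: print(q,*tri([(S,a[0]["uv"]),(D,b[0]["uv"])]))
for n,c,qs in (("scene",S,["well_mouth","shutter_grip","carton","penblock_mouth"]),("side",D,["well_mouth","shutter_grip"])):
    for q in qs:
        for r in ctrl.regions_of(n,q)[:1]:
            m=r["mask"].astype(np.uint8); print(n,q,r["score"],m.sum(),cv2.minAreaRect(cv2.findNonZero(m)))
im=S.img[140:220,250:350];cv2.imwrite("pics/sh.png",cv2.resize(im,None,fx=7,fy=7,interpolation=cv2.INTER_CUBIC))
im=D.img[350:450,230:340];cv2.imwrite("pics/dh.png",cv2.resize(im,None,fx=6,fy=6,interpolation=cv2.INTER_CUBIC))
E
```

```text
marker_centre [434.19958857 291.36975381  83.3499312 ] [array([ 1.9, -0.7]), array([1.3, 0.7])]
marker_cap [443.45887546 284.67413699 174.07157714] [array([-3.3,  1.4]), array([-2.3, -1.4])]
penblock_mouth [434.29132516 289.32853462  61.23850404] [array([ 2.4, -0.9]), array([1.7, 0.9])]
well_mouth [ 523.66484593 -313.35288828   65.99241419] [array([-0.9,  0.1]), array([-1.2, -0.3])]
shutter_grip [ 522.0642806  -319.92191757   76.19378745] [array([ 0.8, -0.1]), array([1.1, 0.3])]
mug [766.18705862  33.47974222   3.57768479] [array([-0.7,  0.1]), array([-0.6, -0.1])]
tape [ 687.97815374 -320.79969661    0.92398459] [array([ 0.5, -0. ]), array([0.7, 0.1])]
carton [680.57033422 302.73813869  -2.71436115] [array([-1.2,  0.3]), array([-0.8, -0.3])]
scene well_mouth 0.75 2091 ((301.33660888671875, 182.36634826660156), (39.403472900390625, 57.91116714477539), 84.2894058227539)
scene shutter_grip 0.64 229 ((290.1188049316406, 172.18812561035156), (14.726551055908203, 19.303720474243164), 84.2894058227539)
scene carton 0.66 6237 ((379.5731506347656, 378.173583984375), (101.58435821533203, 67.14659881591797), 37.405357360839844)
scene penblock_mouth 0.95 1806 ((461.49993896484375, 317.4999694824219), (59.07557678222656, 43.543968200683594), 56.3099365234375)
side well_mouth 0.93 4374 ((285.266845703125, 399.86004638671875), (85.52384185791016, 53.25176239013672), 9.727579116821289)
side shutter_grip 0.64 906 ((301.3509521484375, 395.1282958984375), (30.346179962158203, 30.71475601196289), 10.619654655456543)
```

View pics/sh.png

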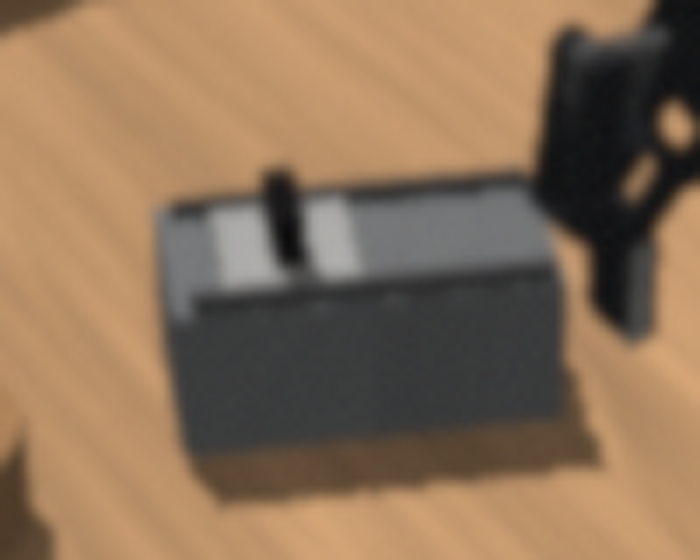

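View pics/dh.png

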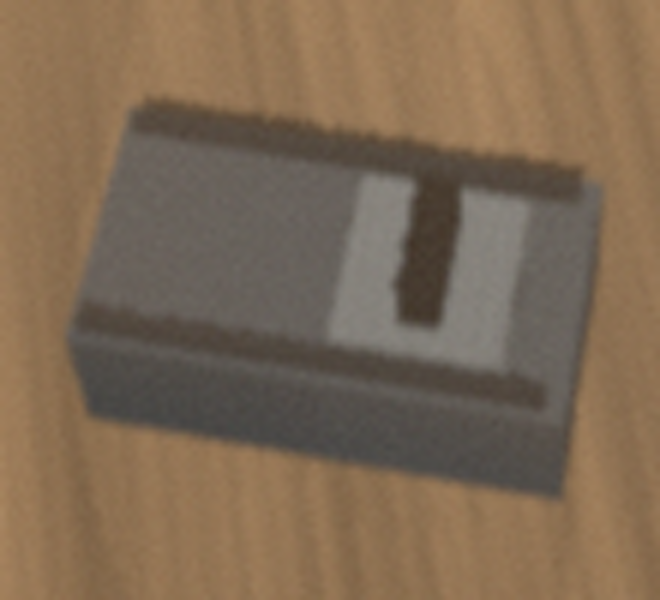

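```bash
python3 - <<'E'
from h import *
S=Cam("scene");D=Cam("side")
# local (x,y,z), uv
o=[(D,(-80,40,70),(252.5,367.5)),(D,(80,40,70),(330,380.8)),(D,(80,-40,70),(325,420.8)),(D,(-80,-40,70),(242,406.3)),(D,(-80,-40,0),(245.3,419.2)),(D,(80,-40,0),(323.3,432.8)),
(S,(80,-40,70),(272.9,170)),(S,(80,40,70),(276.4,185.4)),(S,(-80,40,70),(330,177.9)),(S,(80,40,0),(277.9,204.3)),(S,(-80,40,0),(331.4,199.3)),(D,(42,0,86),(301.3,394))]
def f(p,full=False):
    r=[]
    for c,l,uv in o:
        Rz=R.from_euler("z",p[2]).as_matrix()
        r.append(c.proj(Rz@np.array(l)+[p[0],p[1],0])[0]-uv)
    return np.array(r).ravel()
s=least_squares(f,[480,-315,0],loss="soft_l1",x_scale=[10,10,.1]);print(s.x,np.round(s.fun.reshape(-1,2),1))
p=s.x;Rz=R.from_euler("z",p[2]).as_matrix();print("well",Rz@[42,0,70]+[p[0],p[1],0])
im=D.img[130:260,200:420];cv2.imwrite("pics/dp.png",cv2.resize(im,None,fx=3.6,fy=3.6,interpolation=cv2.INTER_CUBIC))
im=S.img[250:360,410:520];cv2.imwrite("pics/sp.png",cv2.resize(im,None,fx=5,fy=5,interpolation=cv2.INTER_CUBIC))
E
```

```text
[ 4.88063003e+02 -3.04243962e+02 -3.73873418e-01] [[-1.4 -0.1]
 [ 0.  -0.7]
 [-1.2 -0.3]
 [-1.7  0.1]
 [-0.9  0.5]
 [-0.2  0.3]
 [-2.4 -0.8]
 [-2.7 -0.3]
 [ 0.1  1.4]
 [-2.9  0.7]
 [-2.  -0.2]
 [ 6.1 -0.9]]
well [ 527.16162941 -319.58337053   70.        ]
```

View pics/sp.png

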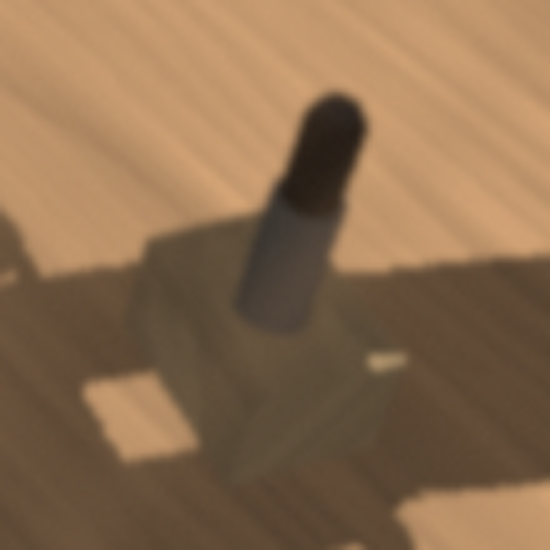

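```bash
cat >> h.py <<'E'
def holder(): return np.load("hold.npy")
def hw(p,l): return R.from_euler("z",p[2]).as_matrix()@np.array(l,float)+[p[0],p[1],0]
def delta(target, yawturn=0):
    st=ctrl.sense();Rt=q2R(st["ee_rot"]);return np.round(Rt.T@(np.array(target)-st["eef_pos"])/1000,4)
def axes():
    st=ctrl.sense();print("t",round(st["time_s"],2),"pos",np.round(st["eef_pos"],1),"F",np.round(st["force"],1),"grip",round(st["grip_width"],3),"j",np.round(st["joints"],2));print("tool axes (cols)\n",np.round(q2R(st["ee_rot"]),3))
E
python3 - <<'E'
from h import *
axes(); print(delta([480,-230,230]))
E
```

```text
t 2.95 pos [525.   -0.  231.3] F [-1.  -0.7  0.2] grip 1.002 j [-0.22  0.31  1.5  -0.    1.33 -0.22]
tool axes (cols)
 [[-0.  1.  0.]
 [-0.  0. -1.]
 [-1. -0.  0.]]
[ 0.0013 -0.045   0.23  ]
```

Emit:
{"method": "arm_command", "body": {"plan": [[0, -0.01, 0.055, 0.13, 0], [0, -0.01, 0.055, 0.13, 0], [0, -0.01, 0.055, 0.114, 0], [0, -0.02, 0.05, 0, 0], [0, 0, 0.03, 0, 0], [0, 0, 0, 0, 0]], "squeeze": 30}}

```text
time_s: 3.7
eef_pos: [425.7, -227.4, 231.3]
ee_rot: [-0.398, -0.585, -0.397, 0.585]
force: [0.3, 0.2, 0.6]
grip_width: 0.006
```

```bash
python3 - <<'E'
from h import *
axes();W=Cam("wrist","w1.png")
E
```

```text
t 3.7 pos [ 425.7 -227.4  231.3] F [0.3 0.2 0.6] grip 0.006 j [-0.73  0.22  1.62 -0.    1.3  -0.36]
tool axes (cols)
 [[ 0.     0.93  -0.368]
 [-0.    -0.368 -0.93 ]
 [-1.     0.     0.   ]]
```

View pics/w1.png

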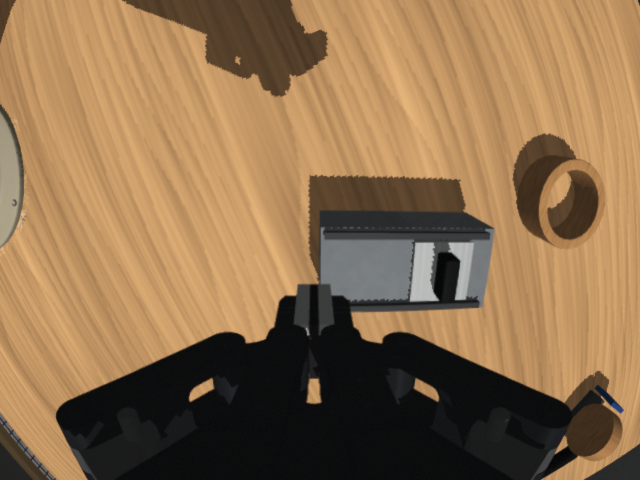

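```bash
python3 - <<'E'
from h import *
W=Cam("wrist")
im=W.img[190:330,300:510];cv2.imwrite("pics/w1c.png",cv2.resize(im,None,fx=3.8,fy=3.8,interpolation=cv2.INTER_CUBIC))
E
```

```text
(no output)
```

View pics/w1c.png

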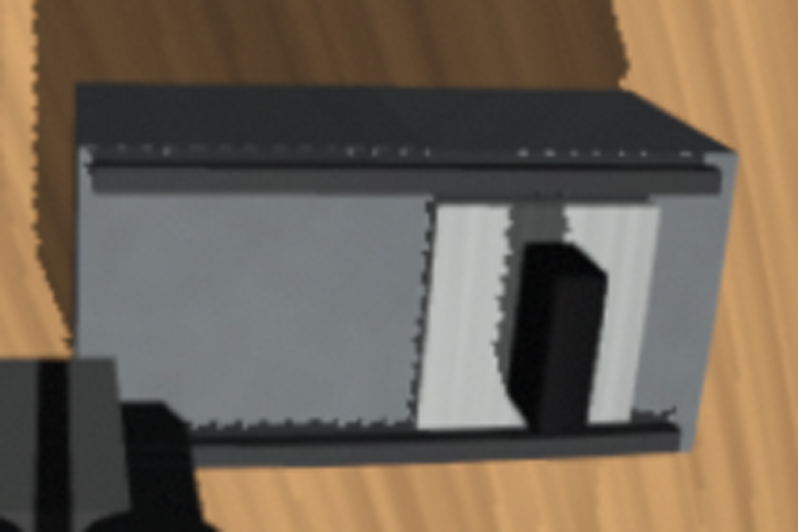

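```bash
python3 - <<'E'
from h import *
W=Cam("wrist")
C=lambda a,b:(300+a/3.8,190+b/3.8)
o=[((-80,40,70),C(78,150)),((80,40,70),C(737,152)),((80,-40,70),C(690,452)),((-80,40,0),C(77,84)),((80,40,0),C(628,91))]
f=lambda p:(np.vstack([W.proj(hw(p,l))[0]-uv for l,uv in o])).ravel()
s=least_squares(f,[488,-304,-.37],x_scale=[10,10,.1]);p=s.x;print(p,np.round(s.fun.reshape(-1,2),1));np.save("hold.npy",p)
inv=lambda P:R.from_euler("z",-p[2]).as_matrix()@(P-[p[0],p[1],0])
for z,u in ((74.5,(437,203)),(74.5,(660,205)),(74.5,(632,418)),(98.5,(555,275)),(98.5,(607,275)),(98.5,(585,430)),(98.5,(528,430))):
    print(z,np.round(inv(W.at_z(C(*u),z)),1))
print("well",hw(p,(42,0,70)))
st=hw(p,(85,0,150));print("start",st,delta(st))
E
```

```text
[ 4.87919538e+02 -3.03762474e+02 -3.76218841e-01] [[ 0.1 -0.1]
 [ 0.2  0.3]
 [ 0.2 -0.1]
 [-0.9  0. ]
 [ 0.6 -0.1]]
74.5 [ 1.7 29.  74.5]
74.5 [58.  28.4 74.5]
74.5 [ 58.8 -27.1  74.5]
98.5 [23.1 19.9 98.5]
98.5 [35.6 19.7 98.5]
98.5 [ 35.6 -17.9  98.5]
98.5 [ 21.5 -17.3  98.5]
well [ 526.98207951 -319.19354305   70.        ]
start [ 566.97468113 -334.99201816  150.        ] [0.0813 0.1707 0.051 ]
```

Emit:
{"method": "arm_command", "body": {"plan": [[0, 0.055, 0.017, 0, 0], [0, 0.055, 0.017, 0, 0], [0, 0.055, 0.017, 0.008, 0], [0.05, 0, 0, 0, 0], [0.05, 0, 0, 0, 0], [0.035, 0, 0, 0, 0], [0.014, 0, 0, 0, 0], [0, 0, 0, 0, 0]]}}

```text
time_s: 4.85
eef_pos: [561.7, -333.2, 82.4]
ee_rot: [-0.396, -0.586, -0.396, 0.586]
force: [-0.2, 0.5, 0.1]
grip_width: -0.001
```

```bash
python3 - <<'E'
from h import *
axes();W=Cam("wrist","w2.png");p=holder()
print(R.from_euler("z",-p[2]).as_matrix()@(W.st["eef_pos"]-[p[0],p[1],0]))
E
```

```text
t 4.85 pos [ 561.7 -333.2   82.4] F [-0.2  0.5  0.1] grip -0.001 j [-0.71  0.73  1.24  0.    1.17 -0.33]
tool axes (cols)
 [[-0.     0.928 -0.372]
 [ 0.    -0.372 -0.928]
 [-1.    -0.    -0.   ]]
[79.43948685 -0.24804155 82.40513059]
```

View pics/w2.png

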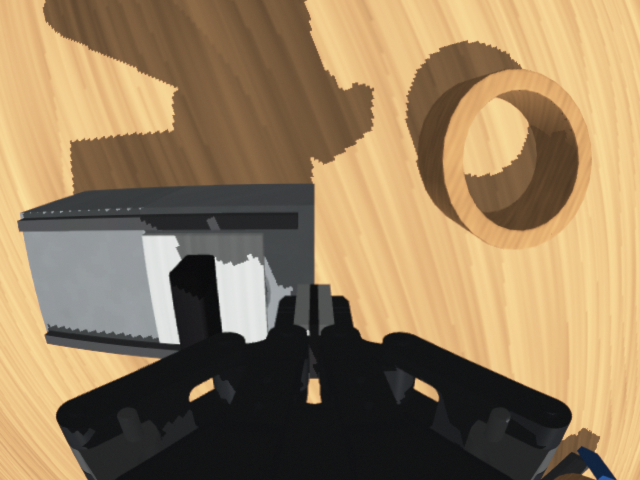

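Emit:
{"method": "arm_command", "body": {"plan": [[0, -0.015, 0, 0, 0], [0, -0.01, 0, 0, 0], [0, -0.008, 0, 0, 0], [0, -0.008, 0, 0, 0], [0, -0.008, 0, 0, 0], [0, -0.008, 0, 0, 0], [0, -0.006, 0, 0, 0]]}}

```text
time_s: 5.78
eef_pos: [502.4, -310.2, 82.4]
ee_rot: [-0.396, -0.586, -0.396, 0.586]
force: [2.1, -1.1, 1.0]
grip_width: 0.003
```

Emit:
{"method": "arm_command", "body": {"plan": [[0, -0.005, 0, 0, 0], [0, -0.003, 0, 0, 0]]}}

```text
time_s: 6.02
eef_pos: [495.2, -307.2, 82.3]
ee_rot: [-0.396, -0.586, -0.396, 0.586]
force: [1.3, -1.0, 1.2]
grip_width: 0.002
```

```bash
python3 - <<'E'
from h import *
axes();W=Cam("wrist","w3.png");p=holder()
print(R.from_euler("z",-p[2]).as_matrix()@(W.st["eef_pos"]-[p[0],p[1],0]))
E
```

```text
t 6.03 pos [ 495.2 -307.2   82.3] F [ 1.3 -1.   1.2] grip 0.002 j [-0.76  0.59  1.49 -0.    1.06 -0.37]
tool axes (cols)
 [[-0.     0.928 -0.373]
 [ 0.    -0.373 -0.928]
 [-1.    -0.     0.   ]]
[ 7.99207716 -0.5498817  82.29026647]
```

View pics/w3.png

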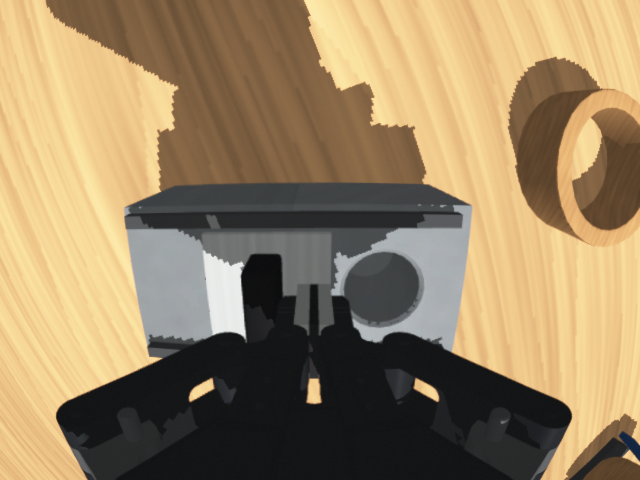

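Emit:
{"method": "arm_command", "body": {"plan": [[0, -0.005, 0, 0, 0], [0, -0.005, 0, 0, 0], [0, -0.003, 0, 0, 0], [0, 0, 0, 0, 0]]}}

```text
time_s: 6.58
eef_pos: [483.3, -302.4, 82.3]
ee_rot: [0.396, 0.586, 0.396, -0.586]
force: [2.8, -2.1, 0.6]
grip_width: -0.001
```

Emit:
{"method": "arm_command", "body": {"plan": [[0, -0.003, 0, 0, 0], [0, 0, 0, 0, 0]]}}

```text
time_s: 6.82
eef_pos: [482.8, -302.3, 82.6]
ee_rot: [0.398, 0.587, 0.394, -0.585]
force: [15.4, -5.7, -6.7]
grip_width: -0.001
```

Emit:
{"method": "arm_command", "body": {"plan": [[0, -0.003, 0, 0, 0], [0, 0, 0, 0, 0]]}}

```text
time_s: 7.08
eef_pos: [482.3, -302.2, 82.9]
ee_rot: [0.4, 0.588, 0.391, -0.584]
force: [29.8, -9.8, -15.4]
grip_width: -0.001
```

Emit:
{"method": "arm_command", "body": {"plan": [[0, 0.02, 0, 0, 0], [-0.03, 0, 0, 0, 0], [-0.06, 0, -0.02, 0, 0], [-0.06, 0, -0.05, 0, 0], [-0.02, 0, -0.06, 0, 1]]}}

```text
time_s: 7.7
eef_pos: [541.0, -196.9, 242.1]
ee_rot: [0.396, 0.587, 0.394, -0.586]
force: [1.5, -0.3, 0.2]
grip_width: 0.203
```

```bash
python3 - <<'E'
from h import *
axes();W=Cam("wrist","w4.png");print(delta([437,190,252]))
E
```

```text
t 7.7 pos [ 541.  -196.9  242.1] F [ 1.5 -0.3  0.2] grip 0.203 j [-0.55  0.42  1.32 -0.    1.4  -0.17]
tool axes (cols)
 [[ 0.002  0.927 -0.375]
 [-0.002 -0.375 -0.927]
 [-1.     0.003  0.001]]
[-0.0087 -0.2392 -0.3141]
```

View pics/w4.png

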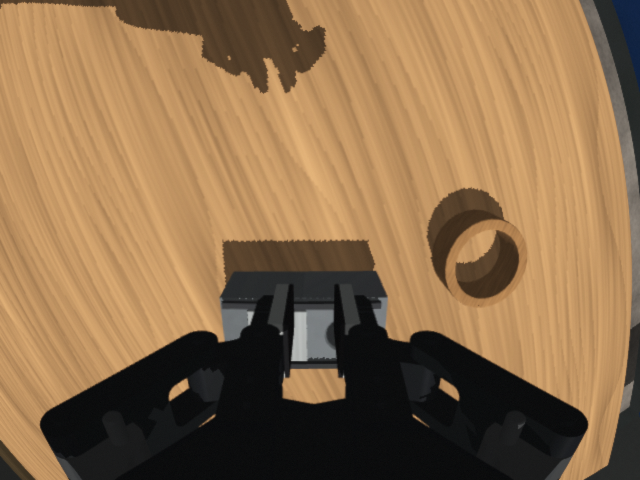

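Emit:
{"method": "arm_command", "body": {"plan": [[0, -0.04, -0.048, 0, 1], [0, -0.04, -0.048, 0, 1], [0, -0.04, -0.048, 0, 1], [0, -0.04, -0.048, 0, 1], [0, -0.04, -0.048, 0, 1], [-0.01, -0.035, -0.048, 0, 1], [0, 0, -0.015, -0.13, 1], [0, 0, 0, -0.13, 1], [0, 0, 0, -0.12, 1], [0, 0, 0, 0, 1]]}}

```text
time_s: 9.0
eef_pos: [435.2, 171.5, 249.1]
ee_rot: [-0.499, -0.5, -0.5, 0.501]
force: [-0.3, 0.1, 0.3]
grip_width: 1.001
```

```bash
python3 - <<'E'
from h import *
axes();W=Cam("wrist","w5.png")
for q in ["marker_cap","penblock_mouth","marker_centre"]:
    print(q,[(r["uv"],round(r["score"],2)) for r in ctrl.place_of("wrist",q)][:2])
S=Cam("scene","s5.png");
E
```

```text
t 9.0 pos [435.2 171.5 249.1] F [-0.3  0.1  0.3] grip 1.001 j [ 0.12  0.17  1.63 -0.    1.34  0.13]
tool axes (cols)
 [[-0.001  1.    -0.003]
 [-0.    -0.003 -1.   ]
 [-1.    -0.001  0.   ]]
marker_cap [([321.8, 52.9], 0.69)]
penblock_mouth [([320.1, 86.6], 0.72)]
marker_centre [([320.0, 76.3], 0.56)]
```

View pics/w5.png

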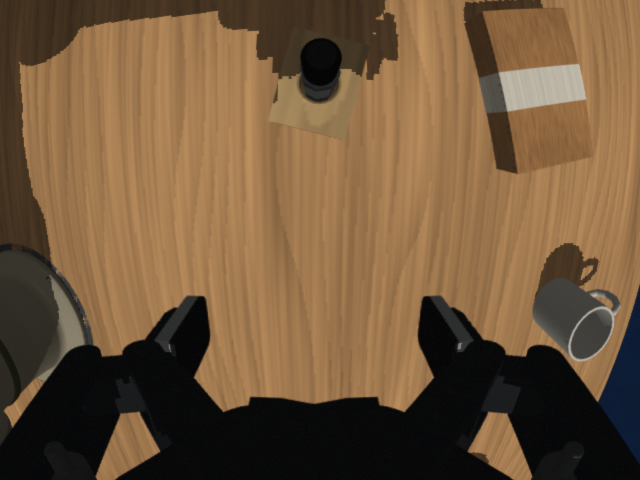

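View pics/s5.png

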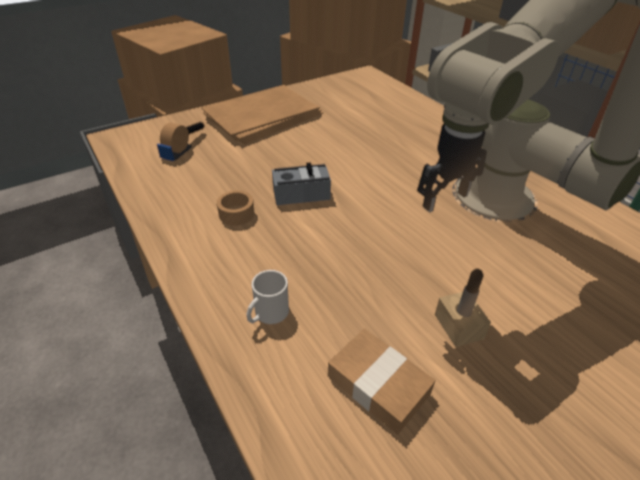

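```bash
python3 - <<'E'
from h import *
W=Cam("wrist");S=Cam("scene");D=Cam("side","d5.png")
im=W.img[0:150,240:400];cv2.imwrite("pics/w5c.png",cv2.resize(im,None,fx=4,fy=4,interpolation=cv2.INTER_CUBIC))
for uv in [(321.8,52.9),(321,56)]:print(W.at_z(uv,173))
print([ (n,r[0]["uv"],r[0]["score"]) for n in("scene","side") for r in [ctrl.place_of(n,"marker_cap")] if r])
for uv in [(268,122),(346,138),(367,75)]:print(W.at_z(uv,58))
for P in ([434,289,58],[434,289,173]): print(S.proj(P),D.proj(P),W.proj(P))
E
```

```text
[440.45442046 289.82096443 173.        ]
[439.98219535 287.90583853 173.        ]
[('scene', [478.6, 268.7], 0.85), ('side', [228.7, 159.8], 0.86)]
[395.01734285 252.71686335  58.        ]
[464.34358648 237.79165492  58.        ]
[483.091179   295.57244682  58.        ]
[[465.7144251  307.81311345]] [[231.07591915 193.77964831]] [[311.68412805  81.2534759 ]]
[[479.04851088 269.8948356 ]] [[225.08908628 160.8906292 ]] [[310.65888318  54.24193499]]
```

View pics/w5c.png

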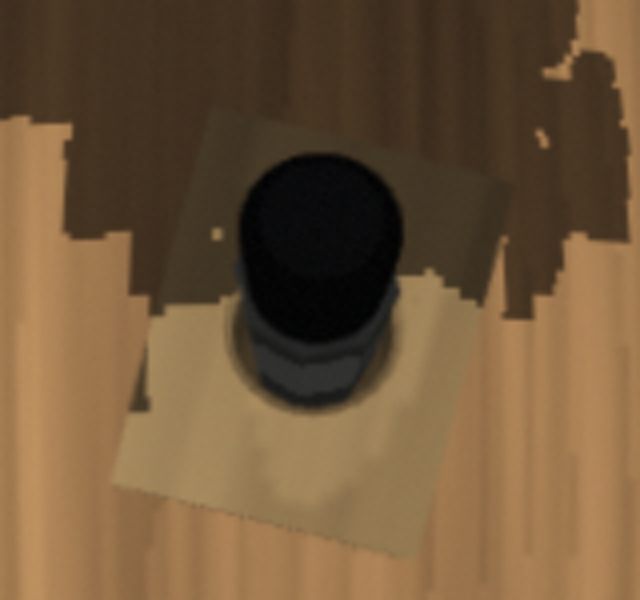

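```bash
python3 - <<'E'
from h import *
W=Cam("wrist")
o=[((-35,-45,58),(268.3,121.3)),((35,-45,58),(343.8,139.3)),((35,45,58),(367.5,45.8)),((-35,45,58),(293,27.5))]
f=lambda p:(np.vstack([W.proj(hw(p,l))[0]-uv for l,uv in o])).ravel()
s=least_squares(f,[437,289,-.2],x_scale=[10,10,.1]);p=s.x;print(p,np.round(s.fun.reshape(-1,2),1));np.save("block.npy",p)
print(W.at_z((240+322/4,225/4),173), W.at_z((240+310/4,332/4),58))
for l in ((0,0,58),(0,-45,58)):print(hw(p,l))
E
```

```text
[ 4.39768453e+02  2.88358338e+02 -2.46018280e-01] [[-0.5  0.1]
 [ 0.3  0.5]
 [ 1.  -0.2]
 [-0.8 -0.5]]
[439.66895702 287.81076044 173.        ] [439.12340284 287.44349663  58.        ]
[439.76845315 288.35833757  58.        ]
[428.80897    244.71329513  58.        ]
```

Emit:
{"method": "arm_command", "body": {"plan": [[0, 0, 0, 0.13, 1], [0, 0, 0, 0.113, 1], [0, -0.008, -0.038, 0, 1], [0, -0.008, -0.038, 0, 1], [0, -0.008, -0.038, 0, 1], [0, 0, 0, 0, 1]], "squeeze": 20}}

```text
time_s: 10.3
eef_pos: [439.6, 289.7, 249.0]
ee_rot: [-0.436, -0.557, -0.436, 0.557]
force: [0.3, -0.6, -0.0]
grip_width: 0.997
```

```bash
python3 - <<'E'
from h import *
axes();W=Cam("wrist","w6.png");print(delta([439.7,288,120]))
E
```

```text
t 10.3 pos [439.6 289.7 249. ] F [ 0.3 -0.6 -0. ] grip 0.997 j [0.36 0.3  1.46 0.   1.37 0.6 ]
tool axes (cols)
 [[-0.     0.971 -0.24 ]
 [ 0.    -0.24  -0.971]
 [-1.    -0.     0.   ]]
[0.129  0.0002 0.0004]
```

View pics/w6.png

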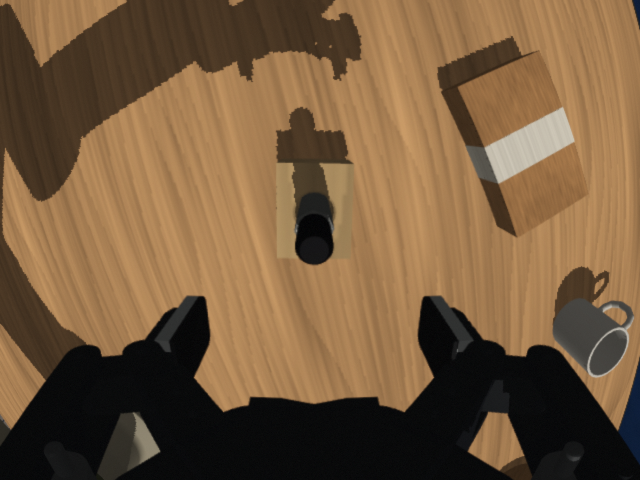

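Emit:
{"method": "arm_command", "body": {"plan": [[0.045, 0, 0.001, 0, 1], [0.045, 0, 0, 0, 1], [0.025, 0, 0, 0, 1], [0.014, 0, 0, 0, 1], [0, 0, 0, 0, 0.5], [0, 0, 0, 0, 0.2], [0, 0, 0, 0, 0], [0, 0, 0, 0, 0], [0, 0, 0, 0, 0], [0, 0, 0, 0, 0]], "squeeze": 25}}

```text
time_s: 11.6
eef_pos: [440.2, 287.3, 121.4]
ee_rot: [0.435, 0.558, 0.435, -0.557]
force: [-0.8, 0.6, 5.8]
grip_width: 0.306
```

```bash
python3 - <<'E'
from h import *
axes();W=Cam("wrist","w7.png")
E
```

```text
t 11.6 pos [440.2 287.3 121.4] F [-0.8  0.6  5.8] grip 0.306 j [0.36 0.43 1.64 0.   1.07 0.6 ]
tool axes (cols)
 [[ 0.002  0.97  -0.242]
 [ 0.001 -0.242 -0.97 ]
 [-1.     0.002 -0.001]]
```

View pics/w7.png

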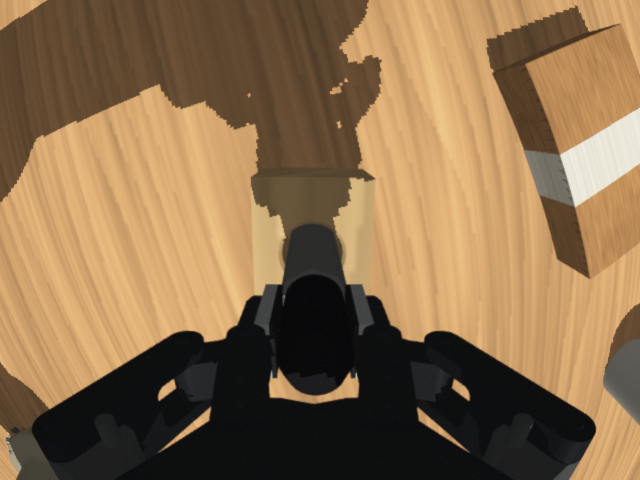

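Emit:
{"method": "arm_command", "body": {"plan": [[-0.02, 0, 0, 0, 0], [-0.02, 0, 0, 0, 0], [0, 0, 0.004, 0, 0], [0, 0, 0.011, 0, 0], [0, 0, 0.011, 0, 0], [0.001, 0, 0.011, 0, 0], [0.002, 0, 0.011, 0, 0], [0.003, 0, 0.01, 0, 0], [0.004, 0, 0.01, 0, 0], [0, 0, 0, 0, 0]]}}

```text
time_s: 12.9
eef_pos: [423.0, 220.4, 150.1]
ee_rot: [-0.435, -0.557, -0.435, 0.558]
force: [0.1, 1.7, 0.8]
grip_width: 0.284
```

```bash
python3 - <<'E'
from h import *
axes();W=Cam("wrist","w8.png");W=Cam("side","d8.png")
im=W.img[100:300,130:400];cv2.imwrite("pics/d8.png",cv2.resize(im,None,fx=2.8,fy=2.8,interpolation=cv2.INTER_CUBIC))
E
```

```text
t 12.9 pos [423.  220.4 150.1] F [0.1 1.7 0.8] grip 0.284 j [ 0.23  0.29  1.75 -0.    1.1   0.48]
tool axes (cols)
 [[-0.001  0.97  -0.243]
 [-0.001 -0.243 -0.97 ]
 [-1.    -0.001  0.001]]
```

View pics/w8.png

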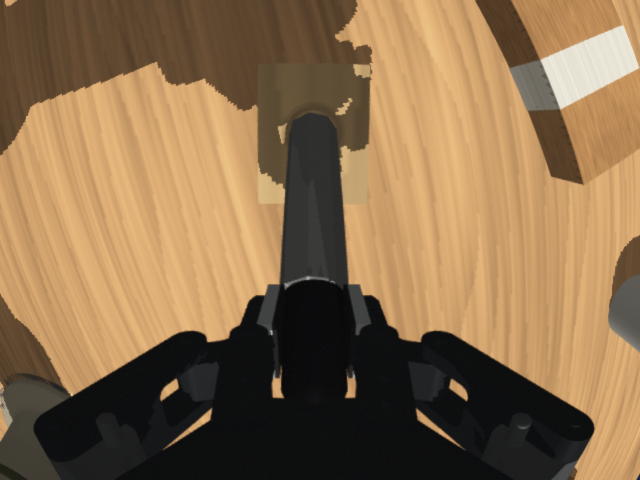

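View pics/d8.png

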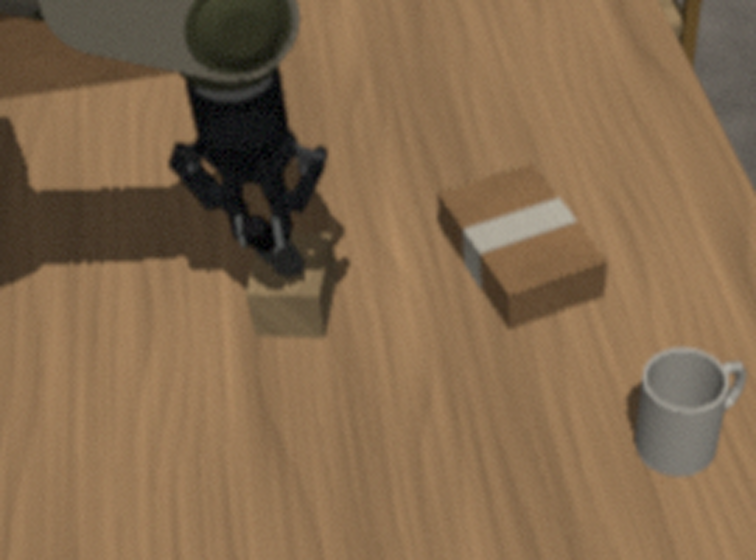

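Emit:
{"method": "arm_command", "body": {"plan": [[0.005, 0, 0.01, 0, 0], [0.006, 0, 0.009, 0, 0], [0.006, 0, 0.009, 0, 0], [0.007, 0, 0.008, 0, 0], [0.008, 0, 0.007, 0, 0], [0.008, 0, 0.007, 0, 0], [0.009, 0, 0.006, 0, 0], [0.009, 0, 0.005, 0, 0], [0, 0, 0, 0, 0]]}}

```text
time_s: 14.12
eef_pos: [408.1, 161.4, 91.7]
ee_rot: [-0.435, -0.557, -0.435, 0.558]
force: [-0.5, -0.3, 1.3]
grip_width: 0.28
```

```bash
python3 - <<'E'
from h import *
axes();W=Cam("wrist","w9.png");W=Cam("scene")
im=W.img[200:380,380:580];cv2.imwrite("pics/d9.png",cv2.resize(im,None,fx=3.3,fy=3.3,interpolation=cv2.INTER_CUBIC))
E
```

```text
t 14.12 pos [408.1 161.4  91.7] F [-0.5 -0.3  1.3] grip 0.28 j [ 0.11  0.31  1.92 -0.    0.92  0.35]
tool axes (cols)
 [[-0.001  0.97  -0.243]
 [-0.001 -0.243 -0.97 ]
 [-1.    -0.001  0.001]]
```

View pics/w9.png

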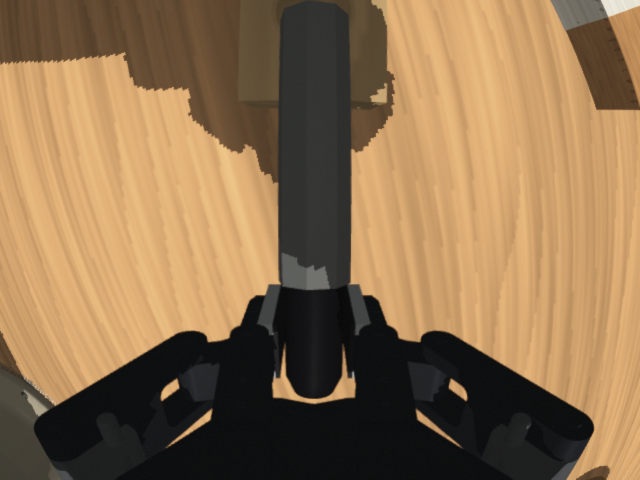

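View pics/d9.png

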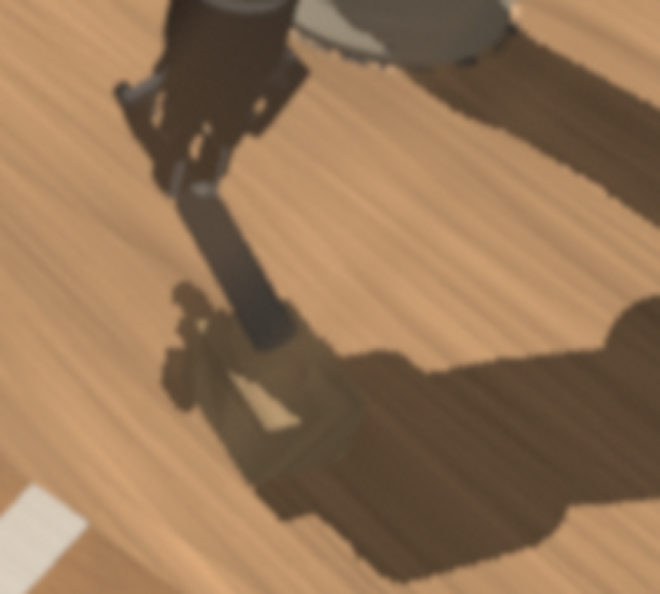

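Emit:
{"method": "arm_command", "body": {"plan": [[-0.025, 0, 0, 0, 0], [0, 0.023, 0.035, 0, 0], [0, 0.023, 0.036, 0, 0], [0, 0.024, 0.036, 0, 0], [0.025, 0, 0, 0, 0], [0.025, 0, 0, 0, 0], [0.012, 0, 0.001, 0, 0], [0.01, 0, 0.002, 0, 0], [0.01, 0, 0.002, 0, 0], [0, 0, 0, 0, 0]]}}

```text
time_s: 15.48
eef_pos: [449.3, 36.1, 35.2]
ee_rot: [0.435, 0.557, 0.435, -0.557]
force: [-0.1, -0.6, 1.6]
grip_width: 0.276
```

```bash
python3 - <<'E'
from h import *
axes();W=Cam("wrist","w10.png");W=Cam("scene")
im=W.img[150:330,330:530];cv2.imwrite("pics/d10.png",cv2.resize(im,None,fx=3.3,fy=3.3,interpolation=cv2.INTER_CUBIC))
E
```

```text
t 15.47 pos [449.3  36.1  35.2] F [-0.1 -0.6  1.6] grip 0.276 j [-0.18  0.43  1.93  0.    0.78  0.06]
tool axes (cols)
 [[ 0.     0.97  -0.243]
 [ 0.    -0.243 -0.97 ]
 [-1.     0.    -0.   ]]
```

View pics/w10.png

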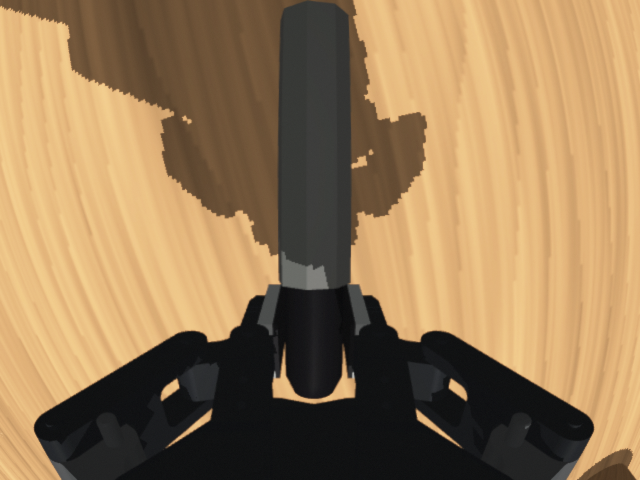

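View pics/d10.png

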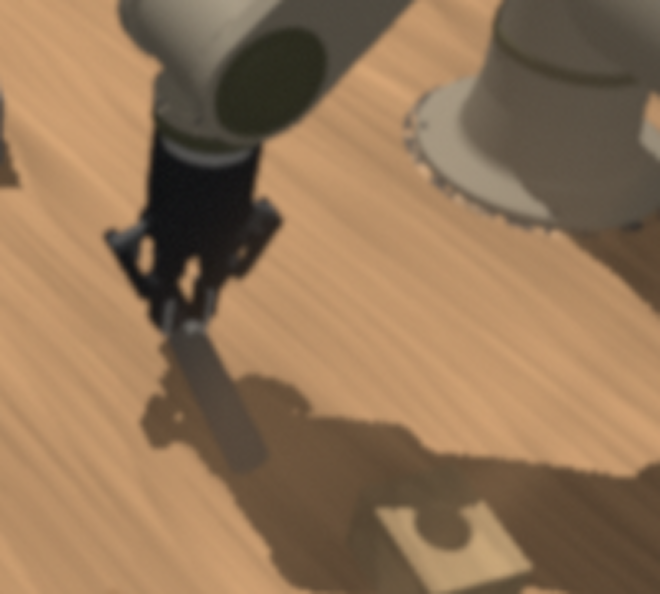

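Emit:
{"method": "arm_command", "body": {"plan": [[0.008, 0, 0.002, 0, 0], [0.008, 0, 0.001, 0, 0], [0.006, 0, 0.001, 0, 0], [0.005, 0, 0, 0, 0], [0, 0, 0, 0, 0]]}}

```text
time_s: 16.2
eef_pos: [447.9, 32.0, 8.9]
ee_rot: [-0.435, -0.557, -0.435, 0.558]
force: [-6.7, -4.5, 17.3]
grip_width: 0.28
```

Emit:
{"method": "arm_command", "body": {"plan": [[0.003, 0, 0, 0, 0], [0.003, 0, 0, 0, 0], [0, 0, 0, 0, 0]]}}

```text
time_s: 16.58
eef_pos: [447.5, 32.4, 4.2]
ee_rot: [-0.435, -0.556, -0.436, 0.558]
force: [-16.5, -1.0, 41.7]
grip_width: 0.274
```

```bash
python3 - <<'E'
from h import *
axes();W=Cam("side")
im=W.img[120:320,180:400];cv2.imwrite("pics/d11.png",cv2.resize(im,None,fx=3,fy=3,interpolation=cv2.INTER_CUBIC))
E
```

```text
t 16.57 pos [447.5  32.4   4.2] F [-16.5  -1.   41.7] grip 0.274 j [-0.19  0.49  1.95 -0.    0.7   0.05]
tool axes (cols)
 [[-0.002  0.97  -0.241]
 [-0.    -0.241 -0.97 ]
 [-1.    -0.002  0.001]]
```

View pics/d11.png

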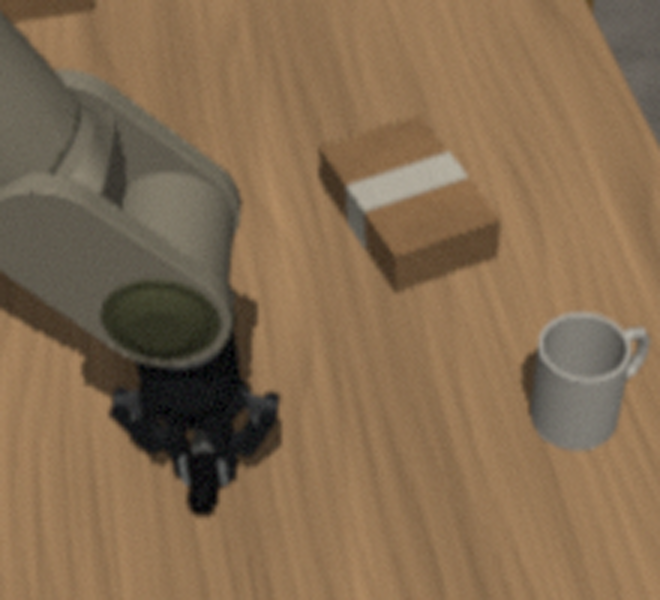

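Emit:
{"method": "arm_command", "body": {"plan": [[-0.006, 0, 0, 0, 0], [0, 0, 0, 0, 0]]}}

```text
time_s: 16.88
eef_pos: [448.3, 32.4, 8.3]
ee_rot: [0.435, 0.557, 0.435, -0.557]
force: [0.2, -0.4, -1.4]
grip_width: 0.279
```

Emit:
{"method": "arm_command", "body": {"plan": [[0, 0, 0, 0, 0.35], [0, 0, 0, 0, 0.45], [-0.005, 0, 0, 0, 0.7], [-0.01, 0, 0, 0, 1], [-0.06, 0, 0, 0, 1], [-0.06, 0, 0.01, 0, 1], [0, 0, 0.01, 0, 1]]}}

```text
time_s: 17.75
eef_pos: [445.2, 12.4, 147.8]
ee_rot: [0.438, 0.559, 0.433, -0.555]
force: [0.2, 0.4, -1.3]
grip_width: 0.998
```

```bash
python3 - <<'E'
from h import *
axes();W=Cam("wrist","w12.png")
for q in ["marker_cap","marker_tail","marker_centre"]:
    print(q,[(r["uv"],round(r["score"],2),np.round(W.at_z(r["uv"],14))) for r in ctrl.place_of("wrist",q)][:2])
E
```

```text
t 17.75 pos [445.2  12.4 147.8] F [ 0.2  0.4 -1.3] grip 0.998 j [-0.24  0.23  1.85  0.    1.06  0.01]
tool axes (cols)
 [[ 0.009  0.97  -0.242]
 [-0.002 -0.242 -0.97 ]
 [-1.     0.009 -0.   ]]
marker_cap [([306.2, 250.0], 0.86, array([436.,  -5.,  14.]))]
marker_tail [([307.6, 31.3], 0.88, array([478., 157.,  14.])), ([309.5, 140.8], 0.27, array([459.,  76.,  14.]))]
marker_centre [([307.5, 144.1], 0.89, array([457.,  74.,  14.]))]
```

View pics/w12.png

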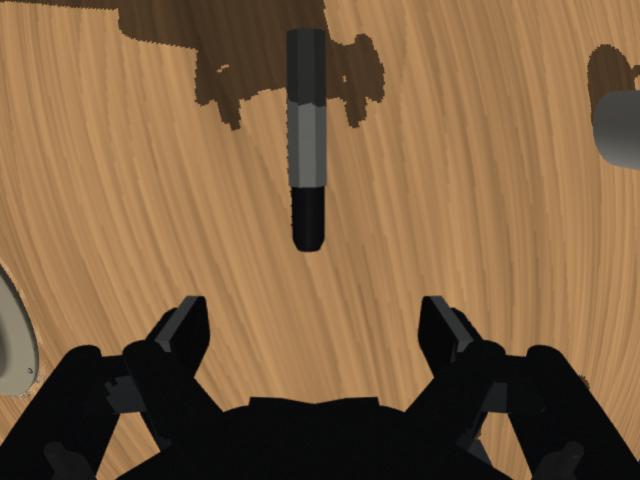

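Emit:
{"method": "arm_command", "body": {"plan": [[0, -0.001, -0.036, 0, 1], [0, -0.001, -0.036, 0, 1], [0, -0.001, -0.035, 0.005, 1], [0.05, 0, 0, 0, 1], [0.05, 0, 0, 0, 1], [0.025, 0, 0, 0, 1], [0.012, 0, 0, 0, 1], [0.003, 0, 0, 0, 1], [0, 0, 0, 0, 1]], "squeeze": 20}}

```text
time_s: 19.08
eef_pos: [466.8, 117.6, 3.9]
ee_rot: [0.434, 0.559, 0.434, -0.558]
force: [0.6, -0.4, 0.5]
grip_width: 1.0
```

```bash
python3 - <<'E'
from h import *
axes();W=Cam("wrist","w13.png");print(delta([468,117,7]))
E
```

```text
t 19.07 pos [466.8 117.6   3.9] F [ 0.6 -0.4  0.5] grip 1.0 j [0.   0.54 1.86 0.   0.74 0.25]
tool axes (cols)
 [[ 0.001  0.969 -0.247]
 [ 0.    -0.247 -0.969]
 [-1.     0.001 -0.   ]]
[-0.0029  0.0012  0.0002]
```

View pics/w13.png

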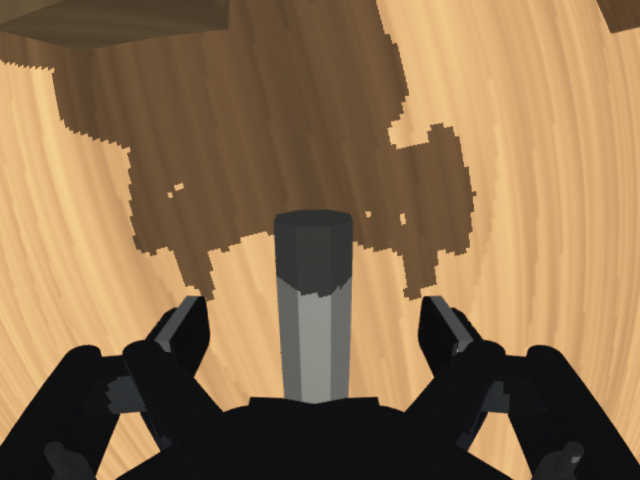

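Emit:
{"method": "arm_command", "body": {"plan": [[-0.003, 0.001, 0, 0, 0.6], [0, 0, 0, 0, 0.4], [0, 0, 0, 0, 0], [0, 0, 0, 0, 0], [0, 0, 0, 0, 0], [0, 0, 0, 0, 0]], "squeeze": 20}}

```text
time_s: 19.88
eef_pos: [467.6, 117.2, 6.6]
ee_rot: [0.434, 0.559, 0.434, -0.558]
force: [-0.8, -0.9, 5.1]
grip_width: 0.322
```

Emit:
{"method": "arm_command", "body": {"plan": [[-0.01, 0, 0, 0, 0], [-0.03, 0, 0, 0, 0], [-0.04, 0, 0, 0, 0], [0, 0, 0, 0, 0]]}}

```text
time_s: 20.38
eef_pos: [468.7, 117.3, 89.0]
ee_rot: [0.435, 0.56, 0.433, -0.557]
force: [-0.1, -0.2, -0.6]
grip_width: 0.321
```

```bash
python3 - <<'E'
from h import *
axes();W=Cam("wrist","w14.png");W=Cam("scene")
im=W.img[150:330,330:530];cv2.imwrite("pics/d14.png",cv2.resize(im,None,fx=3.3,fy=3.3,interpolation=cv2.INTER_CUBIC))
E
```

```text
t 20.38 pos [468.7 117.3  89. ] F [-0.1 -0.2 -0.6] grip 0.321 j [0.   0.39 1.8  0.   0.94 0.25]
tool axes (cols)
 [[ 0.005  0.969 -0.247]
 [ 0.    -0.247 -0.969]
 [-1.     0.005 -0.001]]
```

View pics/w14.png

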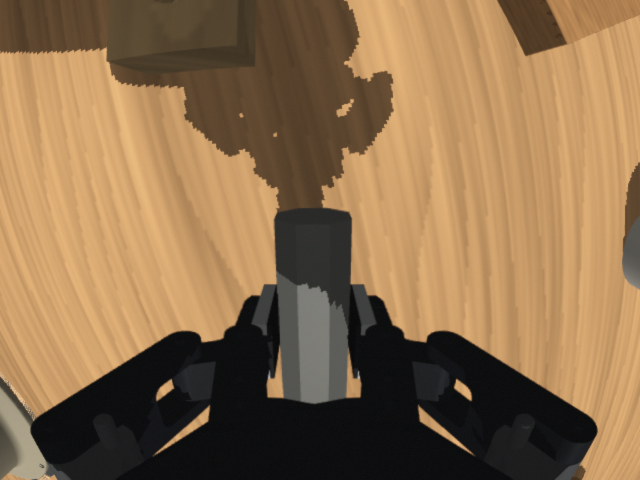

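View pics/d14.png

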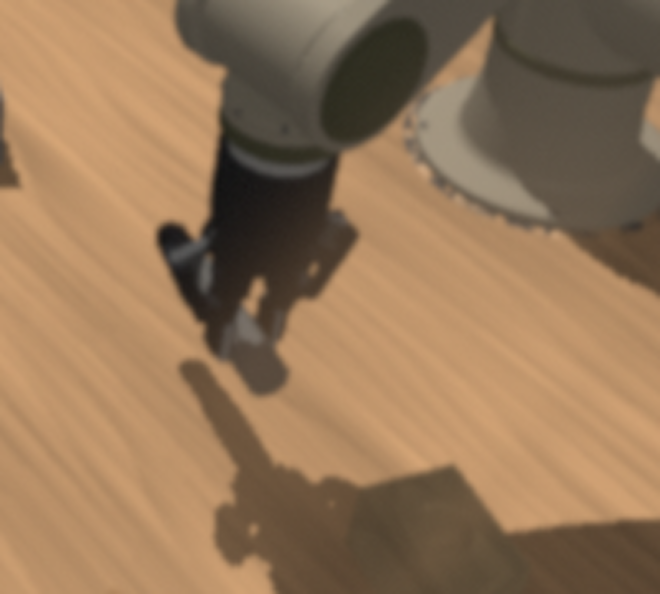

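Emit:
{"method": "arm_command", "body": {"plan": [[-0.02, 0, 0, 0.127, 0], [0, 0.036, 0.033, 0, 0], [0, 0.036, 0.033, 0, 0], [0, 0.036, 0.033, 0, 0], [0, 0.036, 0.033, 0, 0], [0, 0.036, 0.033, 0, 0], [0, 0.034, 0.034, 0, 0], [0.04, 0, 0, 0, 0], [0, 0, 0, 0, 0]]}}

```text
time_s: 21.6
eef_pos: [590.8, -145.8, 62.4]
ee_rot: [-0.395, -0.583, -0.4, 0.587]
force: [-0.5, 0.1, -0.8]
grip_width: 0.319
```

```bash
cat >> h.py <<'E'
def hl():
    p=holder();st=ctrl.sense();return np.round(R.from_euler("z",-p[2]).as_matrix()@(st["eef_pos"]-[p[0],p[1],0]),1)
E
python3 - <<'E'
from h import *
axes();print(hl());W=Cam("side")
im=W.img[230:430,230:450];cv2.imwrite("pics/d15.png",cv2.resize(im,None,fx=3,fy=3,interpolation=cv2.INTER_CUBIC))
W=Cam("wrist","w15.png")
E
```

```text
t 21.6 pos [ 590.8 -145.8   62.4] F [-0.5  0.1 -0.8] grip 0.319 j [-0.43  0.67  1.41  0.    1.07 -0.06]
tool axes (cols)
 [[-0.008  0.93  -0.369]
 [ 0.004 -0.369 -0.93 ]
 [-1.    -0.009 -0.001]]
[ 37.6 184.7  62.4]
```

View pics/d15.png

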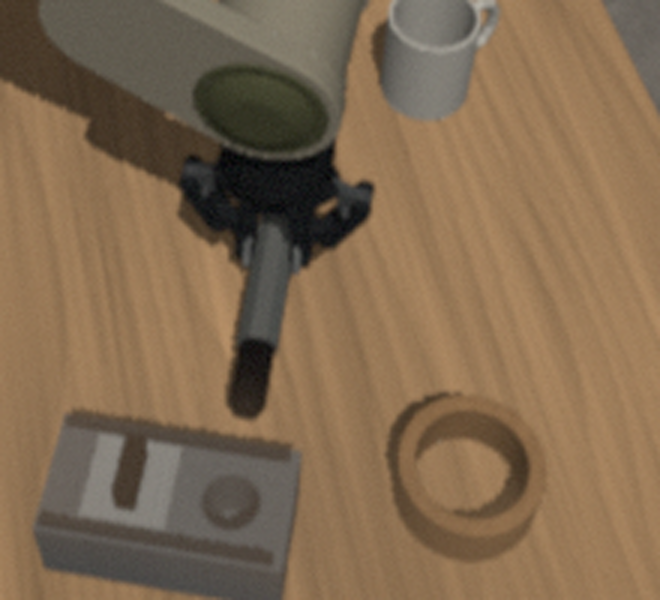

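View pics/w15.png

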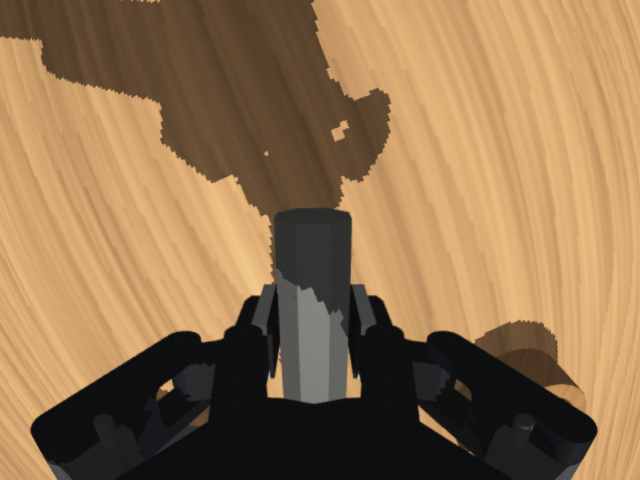

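Emit:
{"method": "arm_command", "body": {"plan": [[0.025, 0, 0, 0, 0], [0.012, 0, 0.006, 0, 0], [0, 0, 0.008, 0, 0], [0, 0, 0.003, 0, 0], [0, 0, 0, 0, 0]]}}

```text
time_s: 22.32
eef_pos: [587.1, -162.8, 30.2]
ee_rot: [0.398, 0.585, 0.397, -0.585]
force: [-0.8, -0.1, 0.3]
grip_width: 0.324
```

Emit:
{"method": "arm_command", "body": {"plan": [[0, 0, 0.003, 0, 0], [0, 0, 0, 0, 0]]}}

```text
time_s: 22.58
eef_pos: [585.8, -165.1, 29.6]
ee_rot: [0.398, 0.585, 0.397, -0.585]
force: [0.1, 0.5, -1.1]
grip_width: 0.327
```

Emit:
{"method": "arm_command", "body": {"plan": [[0, 0, 0.003, 0, 0], [0, 0, 0, 0, 0]]}}

```text
time_s: 22.82
eef_pos: [585.8, -165.4, 29.6]
ee_rot: [0.397, 0.586, 0.398, -0.583]
force: [7.3, 13.8, -1.1]
grip_width: 0.319
```

Emit:
{"method": "arm_command", "body": {"plan": [[0, 0, 0.002, 0, 0], [0, 0, 0, 0, 0]]}}

```text
time_s: 23.08
eef_pos: [585.5, -165.8, 29.6]
ee_rot: [0.397, 0.587, 0.399, -0.583]
force: [10.1, 20.8, 0.5]
grip_width: 0.321
```

```bash
python3 - <<'E'
from h import *
axes();print(hl());W=Cam("side")
im=W.img[280:430,230:400];cv2.imwrite("pics/d16.png",cv2.resize(im,None,fx=4,fy=4,interpolation=cv2.INTER_CUBIC))
E
```

```text
t 23.07 pos [ 585.5 -165.8   29.6] F [10.1 20.8  0.5] grip 0.321 j [-0.47  0.71  1.44  0.01  0.99 -0.1 ]
tool axes (cols)
 [[ 0.003  0.93  -0.367]
 [ 0.005 -0.367 -0.93 ]
 [-1.     0.001 -0.006]]
[ 40.  164.2  29.6]
```

View pics/d16.png

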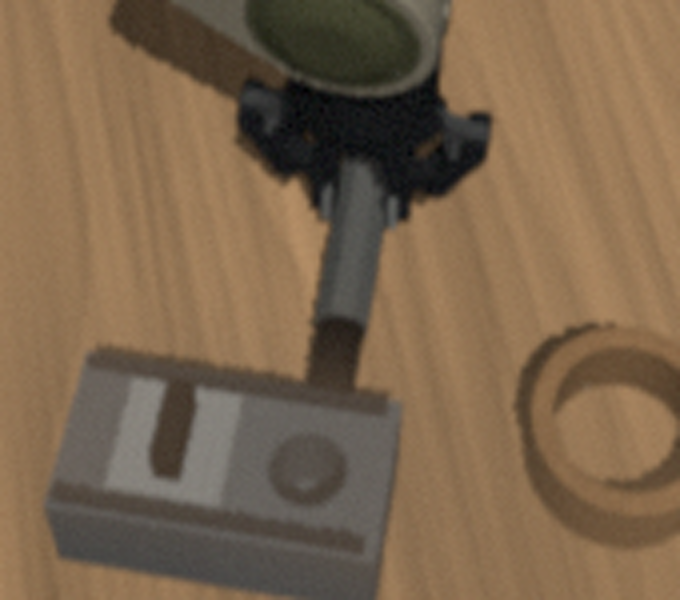

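Emit:
{"method": "arm_command", "body": {"plan": [[-0.011, 0, 0, 0, 0], [-0.011, 0, 0, 0, 0], [-0.011, 0, 0.001, 0, 0], [-0.01, 0, 0.002, 0, 0]]}}

```text
time_s: 23.62
eef_pos: [582.6, -172.7, 72.8]
ee_rot: [-0.397, -0.585, -0.398, 0.585]
force: [1.3, 1.5, -1.6]
grip_width: 0.323
```

```bash
python3 - <<'E'
from h import *
axes();print(hl());W=Cam("wrist","w17.png");W=Cam("side")
im=W.img[280:430,230:400];cv2.imwrite("pics/d17.png",cv2.resize(im,None,fx=4,fy=4,interpolation=cv2.INTER_CUBIC))
E
```

```text
t 23.62 pos [ 582.6 -172.7   72.8] F [ 1.3  1.5 -1.6] grip 0.323 j [-0.48  0.65  1.42  0.    1.08 -0.1 ]
tool axes (cols)
 [[-0.     0.93  -0.368]
 [ 0.    -0.368 -0.93 ]
 [-1.    -0.    -0.   ]]
[ 39.9 156.7  72.8]
```

View pics/w17.png

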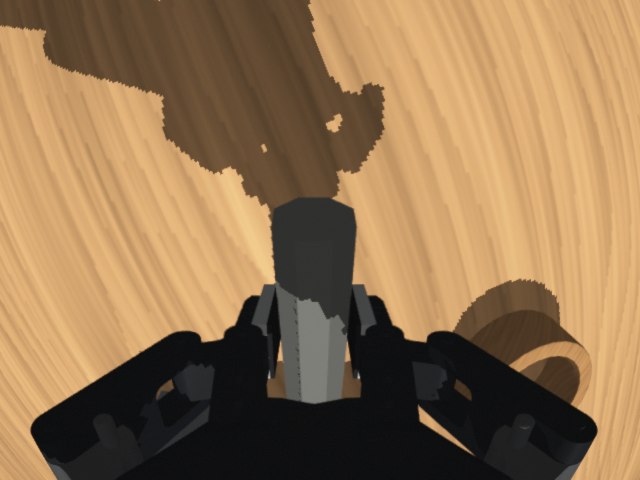

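View pics/d17.png

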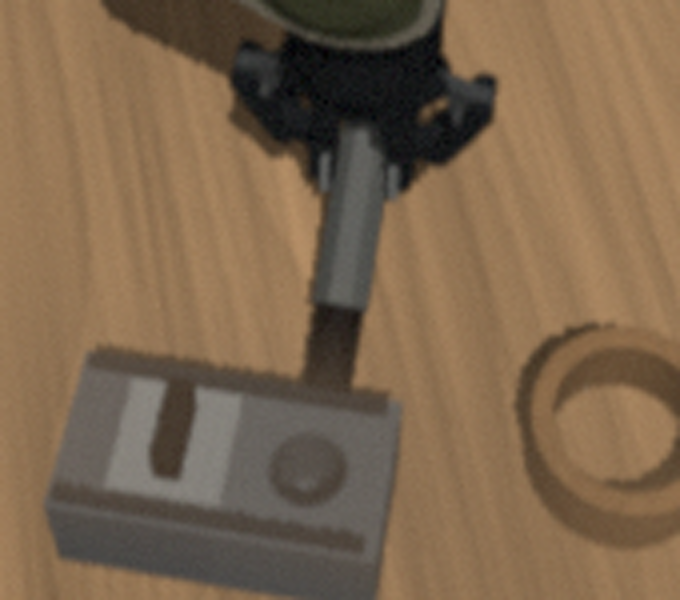

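```bash
cat >> h.py <<'E'
def tailrow(a=8,t=41):
    # wrist-image row of upper edge of tail face vs tilt th (deg, tail up)
    W=Cam("wrist");st=W.st;Rt=q2R(st["ee_rot"]);out=[]
    for th in range(-10,96,5):
        c,s=np.cos(np.radians(th)),np.sin(np.radians(th))
        P=np.array([-a,0,0.]);ax=np.array([-s,0,-c]);pp=np.array([-c,0,s])
        out.append((th,)+tuple(np.round([W.proj(st["eef_pos"]+Rt@(P+t*ax+k*pp))[0,1] for k in (14,-14)],0)))
    return out
E
python3 - <<'E'
from h import *
print(tailrow());print([(r["uv"],round(r["score"],2)) for r in ctrl.place_of("wrist","marker_tail")])
print([(r["uv"],round(r["score"],2)) for n in("scene","side") for q in("marker_cap","marker_tail","marker_centre") for r in ctrl.place_of(n,q)[:1]])
E
```

```text
[(-10, np.float64(211.0), np.float64(209.0)), (-5, np.float64(215.0), np.float64(206.0)), (0, np.float64(221.0), np.float64(205.0)), (5, np.float64(227.0), np.float64(204.0)), (10, np.float64(235.0), np.float64(204.0)), (15, np.float64(244.0), np.float64(205.0)), (20, np.float64(254.0), np.float64(206.0)), (25, np.float64(265.0), np.float64(209.0)), (30, np.float64(276.0), np.float64(213.0)), (35, np.float64(289.0), np.float64(218.0)), (40, np.float64(302.0), np.float64(224.0)), (45, np.float64(314.0), np.float64(231.0)), (50, np.float64(327.0), np.float64(239.0)), (55, np.float64(340.0), np.float64(248.0)), (60, np.float64(352.0), np.float64(259.0)), (65, np.float64(363.0), np.float64(270.0)), (70, np.float64(374.0), np.float64(282.0)), (75, np.float64(383.0), np.float64(295.0)), (80, np.float64(392.0), np.float64(307.0)), (85, np.float64(399.0), np.float64(320.0)), (90, np.float64(405.0), np.float64(333.0)), (95, np.float64(410.0), np.float64(346.0))]
[([314.4, 217.2], 0.9)]
[([382.3, 214.3], 0.7), ([411.5, 260.0], 0.95), ([393.2, 240.8], 0.64), ([312.5, 380.0], 0.92), ([321.7, 303.5], 0.94), ([316.4, 341.4], 0.77)]
```

```bash
cat >> h.py <<'E'
def mk():
    S=Cam("scene");D=Cam("side");o={}
    for q in("marker_cap","marker_tail","marker_centre"):
        a=ctrl.place_of("scene",q);b=ctrl.place_of("side",q)
        if a and b:
            X,e=tri([(S,a[0]["uv"]),(D,b[0]["uv"])]);o[q]=X;p=holder()
            print(q,np.round(X),"holder-frame",np.round(R.from_euler("z",-p[2]).as_matrix()@(X-[p[0],p[1],0])),e)
    if len(o)>=2 and "marker_cap" in o:
        k="marker_tail" if "marker_tail" in o else "marker_centre"
        d=o[k]-o["marker_cap"];print("len",np.linalg.norm(d),"elev deg",np.degrees(np.arcsin(d[2]/np.linalg.norm(d))))
    return S,D
E
python3 - <<'E'
from h import *
mk()
W=Cam("wrist");im=W.img[150:350,220:420];cv2.imwrite("pics/c17.png",cv2.convertScaleAbs(cv2.resize(im,None,fx=3,fy=3),alpha=2.5,beta=10))
E
```

```text
marker_cap [ 539. -282.   54.] holder-frame [40. 39. 54.] [array([-1.6,  0.3]), array([-2.3, -0.6])]
marker_tail [ 592. -137.   94.] holder-frame [ 36. 193.  94.] [array([ 1.5, -0.3]), array([1.8, 0.4])]
marker_centre [ 572. -201.   67.] holder-frame [ 40. 126.  67.] [array([-0.7,  0.1]), array([-0.8, -0.2])]
len 159.15542429949554 elev deg 14.620396490146263
```

View pics/c17.png

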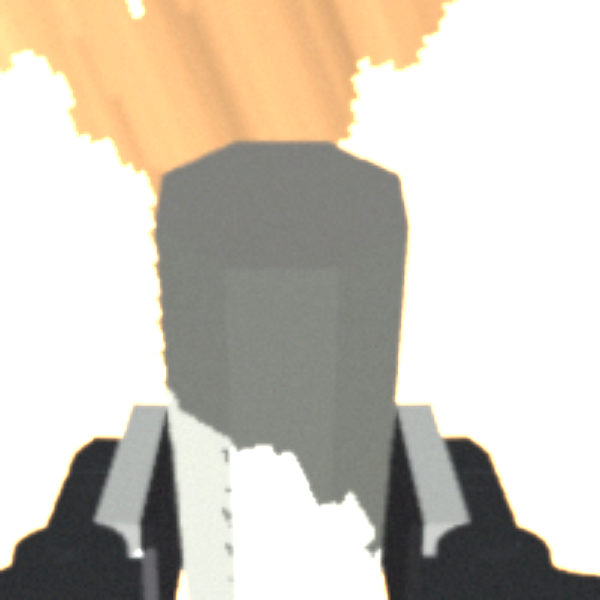

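Emit:
{"method": "arm_command", "body": {"plan": [[0, 0, 0.003, 0, 0], [-0.009, 0, 0.003, 0, 0], [-0.009, 0, 0.003, 0, 0], [-0.008, 0, 0.004, 0, 0], [-0.009, 0, 0.005, 0, 0], [-0.009, 0, 0.006, 0, 0]]}}

```text
time_s: 25.32
eef_pos: [573.6, -195.5, 116.8]
ee_rot: [-0.397, -0.585, -0.397, 0.585]
force: [0.3, 1.8, -1.2]
grip_width: 0.323
```

```bash
python3 - <<'E'
from h import *
axes();print(hl());W=Cam("wrist");im=W.img[150:350,220:420];cv2.imwrite("pics/c18.png",cv2.convertScaleAbs(cv2.resize(im,None,fx=3,fy=3),alpha=2.5,beta=10))
mk()
E
```

```text
t 25.32 pos [ 573.6 -195.5  116.8] F [ 0.3  1.8 -1.2] grip 0.323 j [-0.52  0.59  1.38 -0.    1.16 -0.14]
tool axes (cols)
 [[-0.     0.93  -0.368]
 [-0.    -0.368 -0.93 ]
 [-1.    -0.     0.   ]]
[ 39.9 132.2 116.8]
marker_cap [ 542. -278.   45.] holder-frame [41. 44. 45.] [array([-1.7,  0.3]), array([-2.3, -0.6])]
marker_tail [ 585. -165.  160.] holder-frame [ 39. 164. 160.] [array([-0.8,  0.1]), array([-1. , -0.2])]
marker_centre [ 565. -219.   98.] holder-frame [ 41. 107.  98.] [array([-0.4,  0.1]), array([-0.6, -0.1])]
len 166.1194774106782 elev deg 43.65217767835606
```

View pics/c18.png

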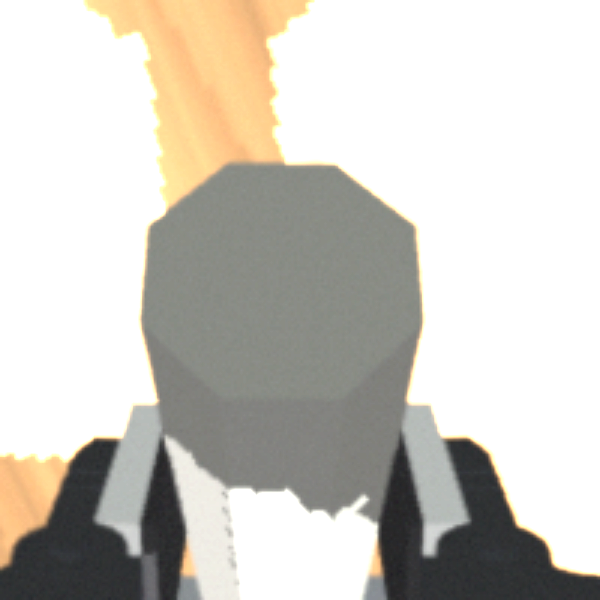

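Emit:
{"method": "arm_command", "body": {"plan": [[-0.006, 0, 0.006, 0, 0], [-0.006, 0, 0.006, 0, 0], [-0.007, 0, 0.008, 0, 0], [-0.006, 0, 0.009, 0, 0], [-0.006, 0, 0.009, 0, 0], [-0.005, 0, 0.01, 0, 0]]}}

```text
time_s: 26.52
eef_pos: [556.0, -240.2, 152.8]
ee_rot: [0.397, 0.585, 0.397, -0.585]
force: [0.5, 1.1, -1.5]
grip_width: 0.32
```

```bash
python3 - <<'E'
from h import *
axes();print(hl());W=Cam("wrist");im=W.img[150:350,220:420];cv2.imwrite("pics/c19.png",cv2.convertScaleAbs(cv2.resize(im,None,fx=3,fy=3),alpha=2.5,beta=10))
mk()
E
```

```text
t 26.52 pos [ 556.  -240.2  152.8] F [ 0.5  1.1 -1.5] grip 0.32 j [-0.6   0.55  1.35  0.    1.24 -0.22]
tool axes (cols)
 [[ 0.     0.93  -0.368]
 [-0.    -0.368 -0.93 ]
 [-1.     0.     0.   ]]
[ 40.   84.1 152.8]
marker_cap [ 540. -281.   60.] holder-frame [40. 40. 60.] [array([-0.8,  0.1]), array([-1.1, -0.3])]
marker_tail [ 556. -223.  212.] holder-frame [ 33. 100. 212.] [array([-1.2,  0.2]), array([-1.6, -0.4])]
marker_centre [ 559. -241.  120.] holder-frame [ 43.  84. 120.] [array([ 1.1, -0.2]), array([1.5, 0.4])]
len 163.55639463103384 elev deg 68.6926291443719
```

View pics/c19.png

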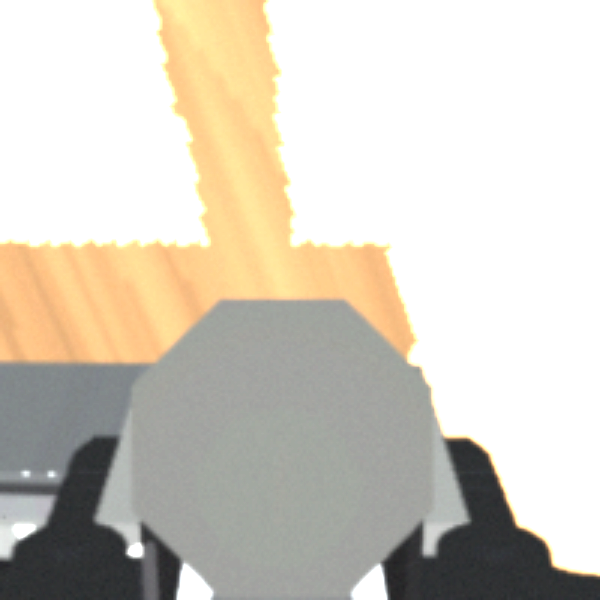

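Emit:
{"method": "arm_command", "body": {"plan": [[0, 0, -0.012, 0, 0], [0.014, 0, 0, 0, 0], [0.014, 0, 0, 0, 0], [0, 0, 0.012, 0, 0], [0, 0, 0.012, 0, 0], [0, 0, 0.008, 0, 0], [0, 0, 0.004, 0, 0], [0, 0, 0, 0, 0]]}}

```text
time_s: 27.98
eef_pos: [547.5, -262.2, 124.6]
ee_rot: [0.398, 0.585, 0.397, -0.585]
force: [0.6, 0.9, -0.5]
grip_width: 0.321
```

```bash
python3 - <<'E'
from h import *
axes();print(hl());W=Cam("wrist");im=W.img[200:450,195:445];cv2.imwrite("pics/c20.png",cv2.convertScaleAbs(cv2.resize(im,None,fx=2.4,fy=2.4),alpha=2.5,beta=10))
S,D=mk()
im=D.img[280:430,230:400];cv2.imwrite("pics/d20.png",cv2.resize(im,None,fx=4,fy=4,interpolation=cv2.INTER_CUBIC))
E
```

```text
t 27.98 pos [ 547.5 -262.2  124.6] F [ 0.6  0.9 -0.5] grip 0.321 j [-0.64  0.59  1.37  0.    1.18 -0.26]
tool axes (cols)
 [[ 0.001  0.93  -0.368]
 [-0.    -0.368 -0.93 ]
 [-1.     0.001  0.   ]]
[ 40.1  60.6 124.6]
marker_cap [ 539. -272.   19.] holder-frame [36. 49. 19.] [array([-0.3,  0.1]), array([-0.5, -0.1])]
marker_tail [ 554. -245.  179.] holder-frame [ 40.  79. 179.] [array([ 0.5, -0.1]), array([0.7, 0.2])]
marker_centre [ 548. -256.   93.] holder-frame [39. 67. 93.] [array([-0.1,  0. ]), array([-0.2, -0. ])]
len 162.69933552592246 elev deg 79.24066861180742
```

View pics/c20.png

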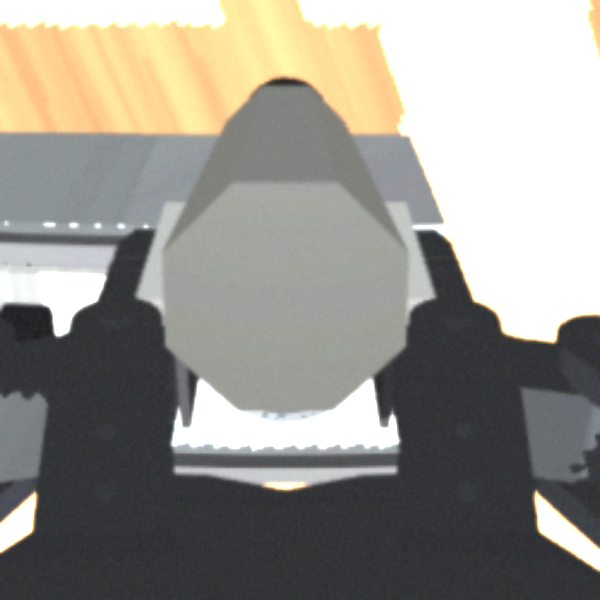

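View pics/d20.png

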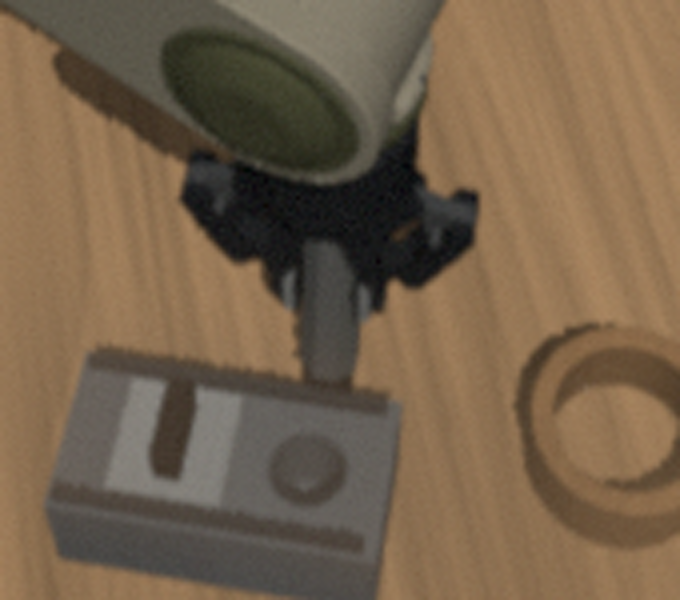

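Emit:
{"method": "arm_command", "body": {"plan": [[0, 0, 0.006, 0, 0], [0, 0, 0.005, 0, 0], [0, 0, 0.002, 0, 0], [0, 0, 0, 0, 0]]}}

```text
time_s: 28.92
eef_pos: [542.5, -274.1, 124.4]
ee_rot: [0.397, 0.585, 0.397, -0.585]
force: [0.7, 2.6, 0.8]
grip_width: 0.324
```

```bash
python3 - <<'E'
from h import *
axes();print(hl());W=Cam("wrist");im=W.img[200:450,195:445];cv2.imwrite("pics/c21.png",cv2.convertScaleAbs(cv2.resize(im,None,fx=2.4,fy=2.4),alpha=2.5,beta=10))
S,D=mk()
E
```

```text
t 28.93 pos [ 542.5 -274.1  124.4] F [0.7 2.6 0.8] grip 0.324 j [-0.66  0.59  1.37  0.    1.18 -0.28]
tool axes (cols)
 [[-0.     0.93  -0.368]
 [ 0.    -0.368 -0.93 ]
 [-1.    -0.    -0.   ]]
[ 39.9  47.7 124.4]
marker_cap [ 540. -276.   21.] holder-frame [38. 44. 21.] [array([-1.4,  0.2]), array([-1.9, -0.5])]
marker_tail [ 545. -258.  180.] holder-frame [ 36.  63. 180.] [array([-0.3,  0. ]), array([-0.4, -0.1])]
marker_centre [ 547. -268.   97.] holder-frame [42. 55. 97.] [array([-0.3,  0.1]), array([-0.4, -0.1])]
len 160.2185863010122 elev deg 83.19522332961792
```

View pics/c21.png

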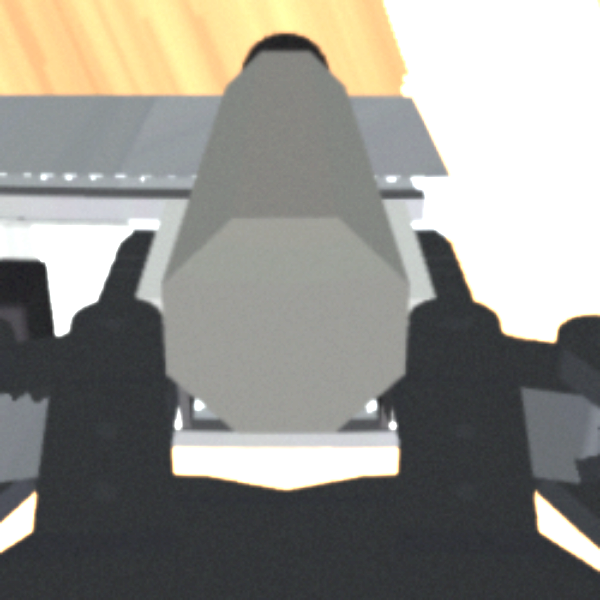

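```bash
cat >> h.py <<'E'
def fitvert(rbot,rtop,rbar,wmid=None):
    # crop c-image rows -> rbot: -y edge of tail face, rtop:+y edge, rbar:+y edge of barrel's lower end (full image rows); wmid: px width of face
    W=Cam("wrist");st=W.st;Rt=q2R(st["ee_rot"])
    def pts(q):
        H,d,th=q;c,s=np.cos(th),np.sin(th)
        ax=np.array([-s,0,-c]);pp=np.array([-c,0,s]) # pp: -y side when vertical
        T=np.array([-H,0,-d]);return [T+14*pp,T-14*pp,T-14*pp-115*ax,T+[0,14,0],T-[0,14,0]]
    def f(q):
        uv=np.array([W.proj(st["eef_pos"]+Rt@p)[0] for p in pts(q)])
        r=[uv[0,1]-rbot,uv[1,1]-rtop,uv[2,1]-rbar]
        if wmid: r.append(abs(uv[3,0]-uv[4,0])-wmid)
        return r
    s=least_squares(f,[45,8,1.4],x_scale=[5,5,.1]);print("H %.1f d %.1f th %.1f"%(s.x[0],s.x[1],np.degrees(s.x[2])),np.round(s.fun,1));return s.x
E
python3 - <<'E'
from h import *
fitvert(379,291,221,103)
fitvert(379,291,221)
E
```

```text
H 55.1 d 16.1 th 85.6 [ 1.2 -0.9 -0.2 -1.1]
H 53.1 d 15.0 th 85.9 [ 0.  0. -0.]
```

Emit:
{"method": "arm_command", "body": {"plan": [[0, 0, 0.004, 0, 0], [0, 0, 0.002, 0, 0], [0, 0, 0, 0, 0]]}}

```text
time_s: 29.85
eef_pos: [540.4, -279.6, 124.5]
ee_rot: [0.397, 0.585, 0.397, -0.585]
force: [1.2, 3.2, 0.5]
grip_width: 0.321
```

```bash
python3 - <<'E'
from h import *
axes();print(hl());W=Cam("wrist");im=W.img[200:450,195:445];cv2.imwrite("pics/c22.png",cv2.convertScaleAbs(cv2.resize(im,None,fx=2.4,fy=2.4),alpha=2.5,beta=10))
E
```

```text
t 29.85 pos [ 540.4 -279.6  124.5] F [1.2 3.2 0.5] grip 0.321 j [-0.67  0.59  1.37  0.    1.18 -0.29]
tool axes (cols)
 [[ 0.     0.93  -0.368]
 [ 0.    -0.368 -0.93 ]
 [-1.     0.    -0.   ]]
[ 39.9  41.8 124.5]
```

View pics/c22.png

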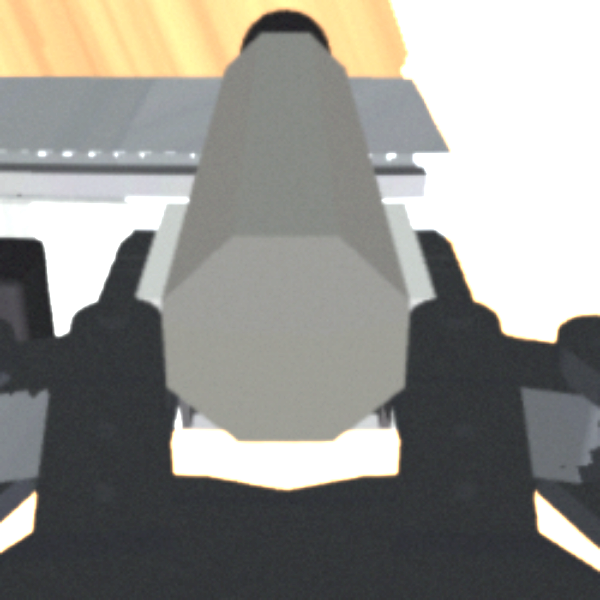

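```bash
python3 - <<'E'
from h import *
fitvert(200+439/2.4,200+236/2.4,200+32/2.4,102)
mk()
E
```

```text
H 55.2 d 14.3 th 88.8 [ 0.9 -0.6 -0.2 -0.8]
marker_cap [ 544. -274.   19.] holder-frame [41. 48. 19.] [array([-1.8,  0.3]), array([-2.5, -0.6])]
marker_tail [ 544. -267.  180.] holder-frame [ 39.  55. 180.] [array([-0.2,  0. ]), array([-0.3, -0.1])]
marker_centre [ 544. -267.   96.] holder-frame [39. 55. 96.] [array([-0.2,  0. ]), array([-0.2, -0.1])]
len 160.34431849349076 elev deg 87.60448484776215
```

Emit:
{"method": "arm_command", "body": {"plan": [[0, 0, 0.002, 0, 0], [0, 0, 0, 0, 0]]}}

```text
time_s: 30.6
eef_pos: [539.7, -281.4, 124.4]
ee_rot: [0.397, 0.585, 0.397, -0.585]
force: [1.1, 3.9, 2.2]
grip_width: 0.32
```

```bash
python3 - <<'E'
from h import *
axes();print(hl());W=Cam("wrist");im=W.img[200:450,195:445];cv2.imwrite("pics/c23.png",cv2.convertScaleAbs(cv2.resize(im,None,fx=2.4,fy=2.4),alpha=2.5,beta=10))
S=Cam("scene");cv2.imwrite("pics/s23.png",cv2.resize(S.img[100:250,250:400],None,fx=4,fy=4,interpolation=cv2.INTER_CUBIC))
E
```

```text
t 30.6 pos [ 539.7 -281.4  124.4] F [1.1 3.9 2.2] grip 0.32 j [-0.67  0.59  1.37  0.    1.18 -0.3 ]
tool axes (cols)
 [[ 0.     0.93  -0.368]
 [ 0.    -0.368 -0.93 ]
 [-1.     0.    -0.   ]]
[ 39.9  39.8 124.4]
```

View pics/c23.png

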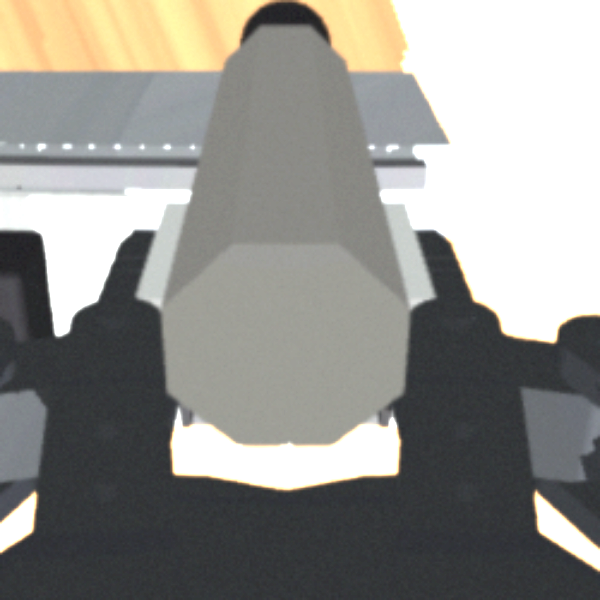

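View pics/s23.png

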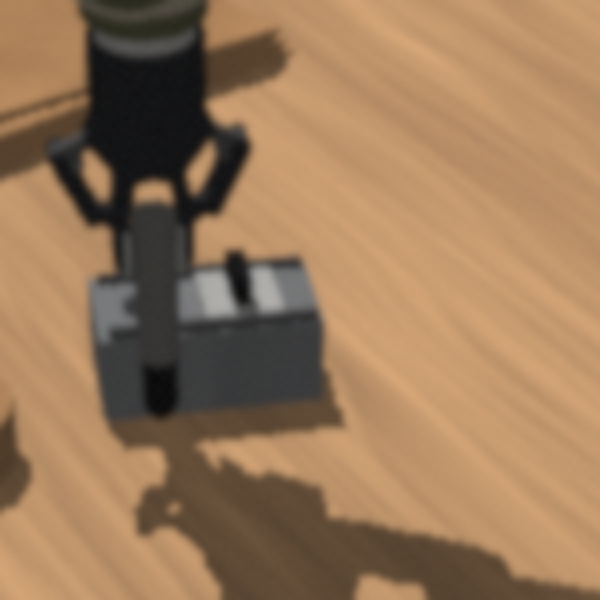

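Emit:
{"method": "arm_command", "body": {"plan": [[0, 0, -0.006, 0, 0], [-0.03, 0, 0, 0, 0], [-0.03, 0, 0, 0, 0], [-0.02, 0, 0, 0, 0], [0, 0.001, 0.02, 0, 0], [0, 0.001, 0.02, 0, 0], [0, 0, 0.018, 0, 0], [0, 0, 0, 0, 0]]}}

```text
time_s: 31.7
eef_pos: [521.5, -332.0, 203.5]
ee_rot: [-0.396, -0.585, -0.397, 0.585]
force: [-0.1, -0.7, -0.9]
grip_width: 0.32
```

```bash
python3 - <<'E'
from h import *
axes();print(hl());W=Cam("wrist","w24.png");im=W.img[180:450,180:450];cv2.imwrite("pics/c24.png",cv2.convertScaleAbs(cv2.resize(im,None,fx=2.2,fy=2.2),alpha=2,beta=10))
S,D=mk();cv2.imwrite("pics/s24.png",cv2.resize(S.img[100:250,230:400],None,fx=4,fy=4,interpolation=cv2.INTER_CUBIC))
cv2.imwrite("pics/d24.png",cv2.resize(D.img[280:430,230:400],None,fx=4,fy=4,interpolation=cv2.INTER_CUBIC))
E
```

```text
t 31.7 pos [ 521.5 -332.   203.5] F [-0.1 -0.7 -0.9] grip 0.32 j [-0.76  0.54  1.23 -0.    1.37 -0.38]
tool axes (cols)
 [[-0.001  0.929 -0.37 ]
 [ 0.001 -0.37  -0.929]
 [-1.    -0.001 -0.   ]]
[ 41.6 -13.9 203.5]
marker_cap [ 523. -321.   96.] holder-frame [39. -3. 96.] [array([-2.4,  0.4]), array([-3.6, -0.9])]
marker_tail [ 523. -323.  265.] holder-frame [ 40.  -5. 265.] [array([-1.9,  0.3]), array([-3. , -0.8])]
marker_centre [ 526. -314.  179.] holder-frame [ 39.   5. 179.] [array([-1.1,  0.2]), array([-1.6, -0.4])]
len 168.3722944878678 elev deg 89.37697648861909
```

View pics/c24.png

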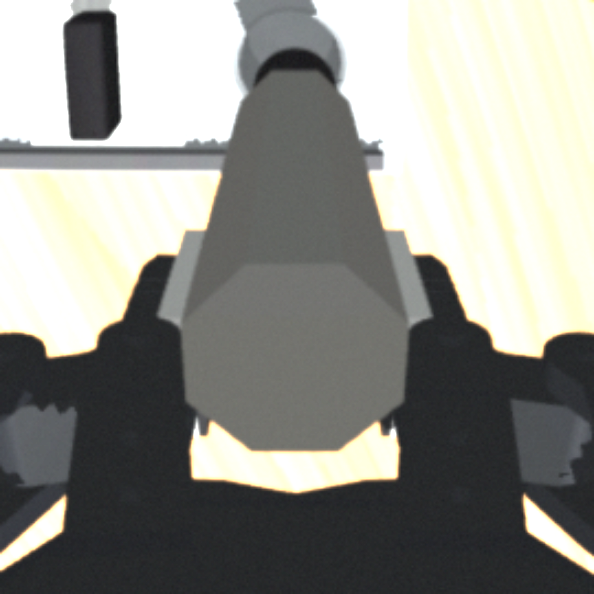

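View pics/s24.png

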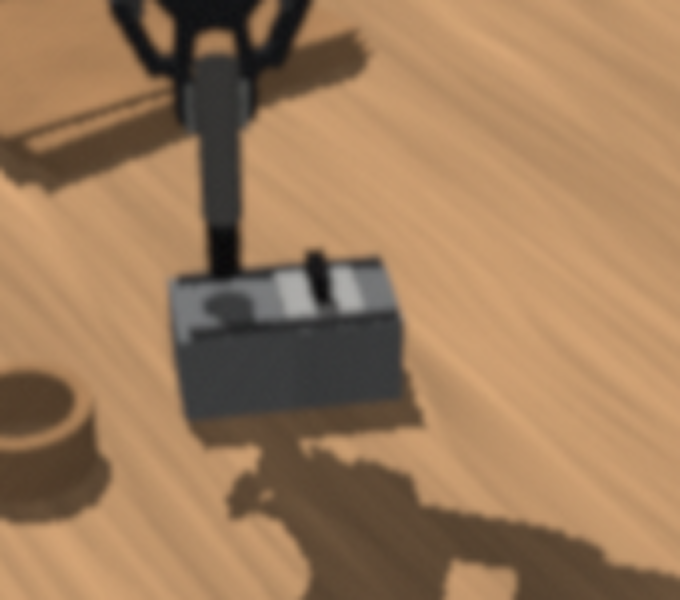

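View pics/d24.png

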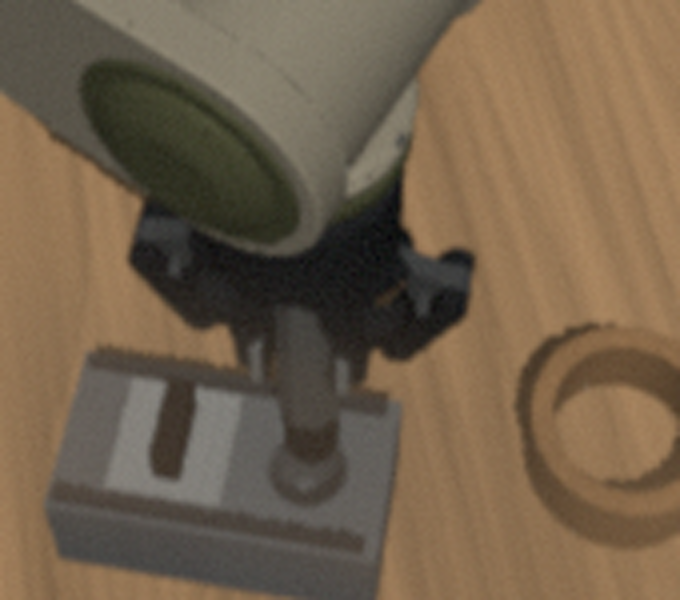

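```bash
python3 - <<'E'
from h import *
x=fitvert(384,299.5,211.8,102); x=fitvert(384,299.5,211.8)
p=holder();W=Cam("wrist")
print("well rim proj", np.round(W.proj([hw(p,(42+18*np.cos(a),18*np.sin(a),70)) for a in np.radians([0,90,180,270])]),1))
print("cap/barrel centre col", 180+294/2.2)
st=W.st;Rt=q2R(st["ee_rot"])
# predicted cap end circle & rim
for d in(12,13,14,15):
    q=np.array([-(54.7-165),0,-d]); print(d,W.proj(st["eef_pos"]+Rt@q),np.round(R.from_euler("z",-p[2]).as_matrix()@(st["eef_pos"]+Rt@q-[p[0],p[1],0]),1))
E
```

```text
H 55.5 d 14.1 th 89.3 [ 0.6 -0.5 -0.1 -0.5]
H 54.5 d 13.5 th 89.5 [0. 0. 0.]
well rim proj [[337.4 210.4]
 [313.8 186.9]
 [290.2 210.4]
 [313.8 233.2]]
cap/barrel centre col 313.6363636363636
12 [[313.70906226 217.30300823]] [41.9  0.1 94.1]
13 [[313.7088611  215.90536616]] [41.9  1.1 94.1]
14 [[313.70865764 214.50536633]] [41.9  2.1 94.1]
15 [[313.70845186 213.10304259]] [41.9  3.1 94.1]
```

Emit:
{"method": "arm_command", "body": {"plan": [[0.015, 0, 0, 0, 0], [0.012, 0, 0, 0, 0], [0.01, 0, 0, 0, 0], [0.01, 0, 0, 0, 0], [0, 0, 0, 0, 0]]}}

```text
time_s: 32.92
eef_pos: [522.2, -330.2, 156.5]
ee_rot: [-0.397, -0.585, -0.398, 0.585]
force: [-0.4, -1.4, -1.3]
grip_width: 0.32
```

Emit:
{"method": "arm_command", "body": {"plan": [[0.01, 0, 0, 0, 0], [0.008, 0, 0, 0, 0], [0.006, 0, 0, 0, 0], [0, 0, 0, 0, 0]]}}

```text
time_s: 33.42
eef_pos: [522.3, -330.3, 132.8]
ee_rot: [-0.397, -0.585, -0.398, 0.585]
force: [0.2, 0.1, -1.0]
grip_width: 0.318
```

```bash
python3 - <<'E'
from h import *
axes();print(hl());W=Cam("wrist","w25.png");im=W.img[180:450,180:450];cv2.imwrite("pics/c25.png",cv2.convertScaleAbs(cv2.resize(im,None,fx=2.2,fy=2.2),alpha=2,beta=10))
E
```

```text
t 33.42 pos [ 522.3 -330.3  132.8] F [ 0.2  0.1 -1. ] grip 0.318 j [-0.75  0.6   1.33  0.    1.22 -0.38]
tool axes (cols)
 [[-0.001  0.93  -0.368]
 [ 0.001 -0.368 -0.93 ]
 [-1.    -0.001 -0.   ]]
[ 41.7 -12.1 132.8]
```

View pics/c25.png

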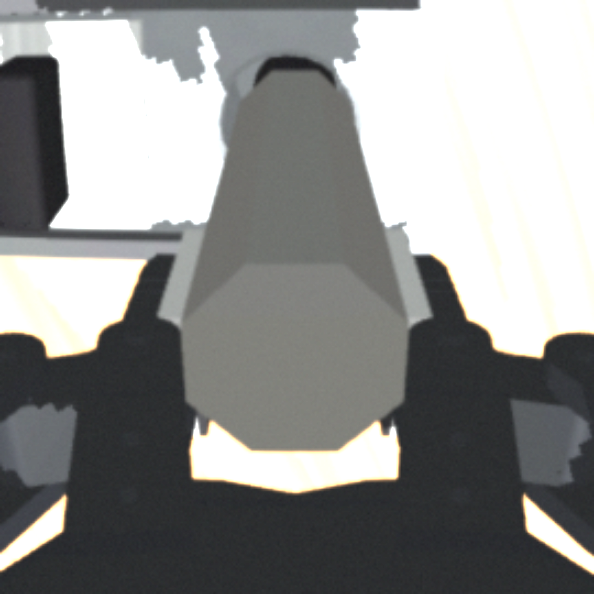

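Emit:
{"method": "arm_command", "body": {"plan": [[0.004, 0, 0.0015, 0, 0], [0.004, 0, 0, 0, 0], [0.002, 0, 0, 0, 0], [0, 0, 0, 0, 0]]}}

```text
time_s: 33.98
eef_pos: [521.8, -331.8, 123.2]
ee_rot: [-0.397, -0.585, -0.398, 0.585]
force: [0.6, -0.1, -0.2]
grip_width: 0.324
```

Emit:
{"method": "arm_command", "body": {"plan": [[0.002, 0, 0, 0, 0], [0, 0, 0, 0, 0]]}}

```text
time_s: 34.22
eef_pos: [521.8, -331.8, 121.2]
ee_rot: [-0.397, -0.585, -0.398, 0.585]
force: [-0.2, -0.5, -0.5]
grip_width: 0.322
```

Emit:
{"method": "arm_command", "body": {"plan": [[0.0015, 0, 0, 0, 0], [0, 0, 0, 0, 0]]}}

```text
time_s: 34.48
eef_pos: [521.8, -331.8, 119.7]
ee_rot: [-0.397, -0.585, -0.398, 0.585]
force: [0.0, -0.1, -0.3]
grip_width: 0.32
```

Emit:
{"method": "arm_command", "body": {"plan": [[0.0015, 0, 0, 0, 0], [0, 0, 0, 0, 0]]}}

```text
time_s: 34.72
eef_pos: [521.8, -331.8, 118.2]
ee_rot: [-0.397, -0.585, -0.398, 0.585]
force: [-0.4, -0.8, -0.3]
grip_width: 0.319
```

Emit:
{"method": "arm_command", "body": {"plan": [[0.0015, 0, 0, 0, 0], [0, 0, 0, 0, 0]]}}

```text
time_s: 34.98
eef_pos: [522.0, -332.0, 117.3]
ee_rot: [0.398, 0.585, 0.397, -0.585]
force: [-1.1, 0.0, 2.7]
grip_width: 0.326
```

Emit:
{"method": "arm_command", "body": {"plan": [[0.0015, 0, 0, 0, 0], [0, 0, 0, 0, 0]]}}

```text
time_s: 35.22
eef_pos: [522.2, -332.4, 117.3]
ee_rot: [0.398, 0.585, 0.397, -0.585]
force: [-2.4, 0.8, 12.7]
grip_width: 0.319
```

Emit:
{"method": "arm_command", "body": {"plan": [[0.0015, 0, 0, 0, 0], [0, 0, 0, 0, 0]]}}

```text
time_s: 35.48
eef_pos: [522.5, -332.8, 117.1]
ee_rot: [0.399, 0.585, 0.396, -0.585]
force: [-4.1, 1.8, 20.0]
grip_width: 0.324
```

Emit:
{"method": "arm_command", "body": {"plan": [[-0.0025, 0, 0, 0, 0], [0, 0, 0, 0, 0]]}}

```text
time_s: 35.72
eef_pos: [522.1, -332.2, 117.2]
ee_rot: [0.398, 0.585, 0.397, -0.585]
force: [-1.2, 0.5, 7.0]
grip_width: 0.323
```

Emit:
{"method": "arm_command", "body": {"plan": [[0, 0, 0, 0, 0.36], [0, 0, 0, 0, 0.42], [0, 0, 0, 0, 0.6], [0, 0, 0, 0, 0.6], [-0.02, 0, 0, 0, 0.6], [-0.04, 0, 0, 0, 0.6], [-0.05, 0, 0, 0, 0.6], [0, 0, -0.05, 0, 0.6], [0, 0, -0.05, 0, 0.6], [0, 0, 0, 0, 0.6]]}}

```text
time_s: 36.98
eef_pos: [559.6, -236.1, 226.6]
ee_rot: [0.399, 0.584, 0.399, -0.584]
force: [-0.2, -0.2, 0.6]
grip_width: 0.6
```

```bash
python3 - <<'E'
from h import *
axes();print(hl());W=Cam("wrist","w26.png")
S,D=mk();cv2.imwrite("pics/s26.png",S.img)
cv2.imwrite("pics/d26.png",cv2.resize(D.img[250:430,230:430],None,fx=3.3,fy=3.3,interpolation=cv2.INTER_CUBIC))
for q in ("mug","tape","carton"):
    a=ctrl.place_of("scene",q);b=ctrl.place_of("side",q)
    if a and b: print(q,np.round(tri([(S,a[0]["uv"]),(D,b[0]["uv"])])[0]))
E
```

```text
t 36.98 pos [ 559.6 -236.1  226.6] F [-0.2 -0.2  0.6] grip 0.6 j [-0.59  0.5   1.24  0.    1.4  -0.22]
tool axes (cols)
 [[ 0.     0.931 -0.364]
 [ 0.    -0.364 -0.931]
 [-1.     0.    -0.   ]]
[ 41.8  89.3 226.6]
marker_tail [ 518. -324.  179.] holder-frame [ 36.  -8. 179.] [array([ 0.2, -0. ]), array([0.3, 0.1])]
marker_centre [ 525. -321.   88.] holder-frame [41. -2. 88.] [array([-0.,  0.]), array([-0.1, -0. ])]
mug [771.  34.   6.]
tape [ 687. -319.   -4.]
```

View pics/w26.png

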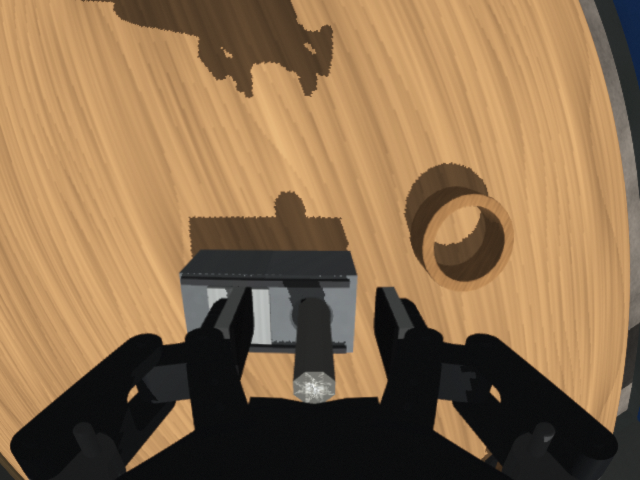

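View pics/s26.png

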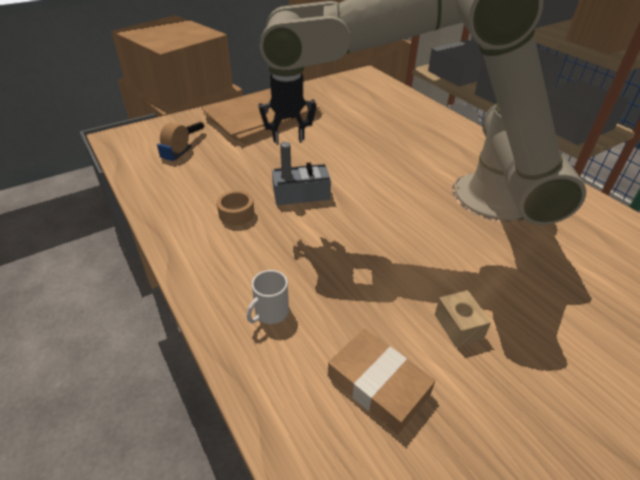

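View pics/d26.png

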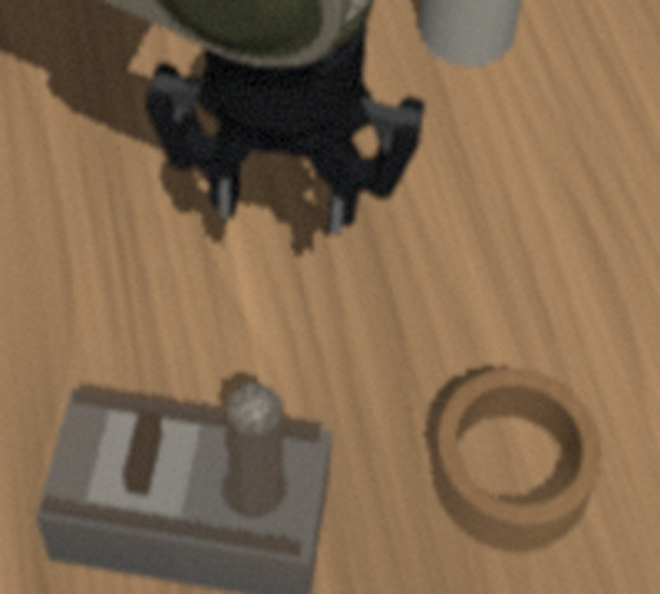

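Emit:
{"method": "arm_command", "body": {"plan": [[0, 0, -0.05, 0, 0.6], [0, -0.04, -0.05, 0, 0.2], [0, -0.04, -0.03, 0, 0], [0, 0, 0, 0, 0], [0, 0, 0, 0, 0]]}}

```text
time_s: 38.35
eef_pos: [532.9, -90.4, 226.6]
ee_rot: [0.398, 0.585, 0.397, -0.585]
force: [0.3, 0.4, -0.1]
grip_width: -0.0
```

```bash
python3 - <<'E'
from h import *
axes();D=Cam("side");p=holder()
c=D.img[340:450,220:350].copy()
im=cv2.resize(c,None,fx=6,fy=6,interpolation=cv2.INTER_CUBIC)
def dr(pts,col):
    uv=(D.proj([hw(p,q) for q in pts])-[220,340])*6
    cv2.polylines(im,[uv.astype(int).reshape(-1,1,2)],True,col,1)
for s,col in((65,(0,255,0)),(60,(0,0,255))):
    x=42-s;dr([(x-28,-28,74.5),(x+28,-28,74.5),(x+28,28,74.5),(x-28,28,74.5)],col)
dr([(-80,-40,70),(80,-40,70),(80,40,70),(-80,40,70)],(255,0,0))
a=np.radians(np.arange(0,360,20));dr([(42+14*np.cos(t),14*np.sin(t),173) for t in a],(0,255,255))
cv2.imwrite("pics/d27.png",im)
W=Cam("wrist","w27.png")
E
```

```text
t 38.35 pos [532.9 -90.4 226.6] F [ 0.3  0.4 -0.1] grip -0.0 j [-0.38  0.35  1.46 -0.    1.33 -0.01]
tool axes (cols)
 [[ 0.001  0.93  -0.368]
 [-0.001 -0.368 -0.93 ]
 [-1.     0.001  0.   ]]
```

View pics/d27.png

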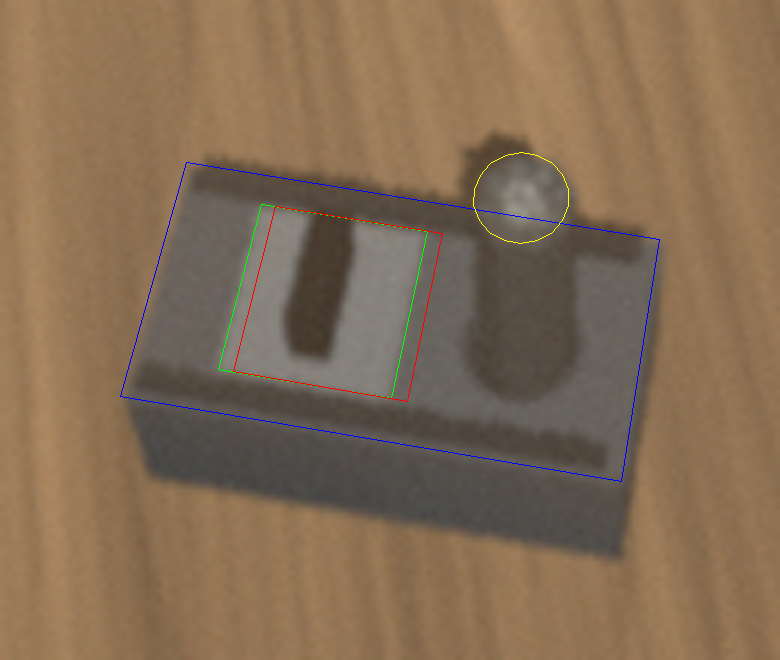

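View pics/w27.png

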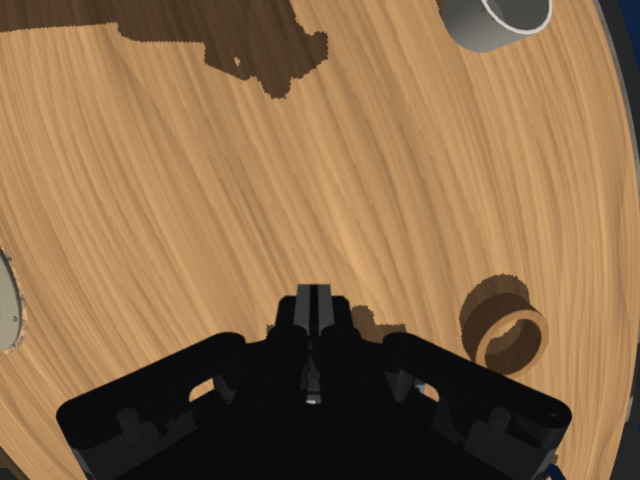

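```bash
python3 -c "
from rig import ctrl
print(ctrl.finish_job())"
```

```text
the job is handed in; nothing more can be done
None
```

The marker now stands cap down on the floor of the holder's well, and the dust shutter is fully open. I handed the job in at about 38 s; the hand-in gives no verdict.

**What I did**
1. I pushed the shutter to its stop with the shut fingers. It stood about 12 mm open at the start.
2. I gripped the marker by its cap, tipped it over against the rim of the pen block and laid it on the bench.
3. I gripped it again near the tail. With the cap end pressed against the holder's side wall, I turned it in the pads until it hung cap down.
4. I lowered it into the well in steps of about 1.5 mm until it touched the floor, then let go and moved the arm away.

**Last checks**
- **Shutter and marker:** In the side picture, the shutter lines up with its 65 mm open outline. The marker's tail lines up with the position for standing upright on the floor of the well. The network's estimate put the tail at 179 mm, against 173 mm expected, which I take to be its own error.
- **Bystanders:** The mug and the tape roll came out within about 5 mm of their first estimates, which is within the noise. The last network check did not find the carton, but in the scene picture it lies where it was.
- **Force:** The reading rose to 42 N once, while I pressed the marker flat on the bench, and I backed off at once. I could not tell whether the load was on the fingertips or on the marker. It was well under the 120 N wrist limit, but slightly above the 40 N limit for the arm and gripper body. As far as I can tell, the gripper body touched nothing.
- **Grip:** The second grasp held the marker about 13 mm off the middle of the pads. I allowed for this when placing it.

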